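Show the largest lens blank to the inspection camera

ROBOT

A 7-joint arm with a two-finger parallel gripper is mounted at the origin on the work surface. World frame = base frame: x ahead of the robot, y to its left, z up, the work surface at z = 0. Lengths are in m, angles in rad, forces in N, time in s.
With the tool pointing down it reaches from about 0.425 to 0.875 m from the base axis. Payload 9.9 kg.
Tool frame: the origin (TCP) lies at the very end of the fingers, on their centre line; the grasp point (between the pads) lies 19 mm behind it; y points along the fingers, x is the direction in which the jaws open and shut, and the axes are right-handed (so a half turn about y gives the same grasp; the last joint's range is limited). The gripper opens to 85 mm and grips with 20 to 120 N. Pads are 22 mm wide; open, the fingers measure 114 mm over their backs; the gripper's body (76 mm by 85 mm) begins 54 mm behind the grasp point. The pads swing forward as they close: fully open they stand 13 mm farther back than shut.
Start: joints at [-0.084, 0.576, 0.025, 1.437, -0.015, 1.129, -0.057], TCP at [0.675, 0, 0.231] pointing down, gripper open.
Joint ranges: [-2.76, 2.76], [-0.34, 2.15], [-1.52, 1.57], [0.19, 2.46], [-1.09, 4.23], [0.17, 1.99], [-2.82, 2.82]. Speed limits (rad/s): [2.22, 2.22, 3.01, 3.01, 3.14, 3.14, 3.14].

INTERFACE

Orientations are given as a rotation vector (axis times angle).
In Python, from rig import arm gives the robot as it stands. The module is installed in compiled form; this text tells all that it offers.
- The arm moves only by the tool jog_arm, never from a script. Its argument "plan" is one flat list of numbers, 4 for each row, row after row: the shift along the tool's x, y, z in m, then the turn about the tool's y in rad. In form: [tx, ty, tz, yaw, tx, ty, tz, yaw, ...]. A call has 1 to 12 rows; each row shifts and turns the commanded pose from where the row before left it, along the tool's axes as they then stand; what a row does not reach is not made up. A row lasts 1/12 s, in which the tool goes at most 41.7 mm and 7.16 degrees, less where a joint would pass 70% of its speed; a pose out of reach is approached as far as the arm can. A call with a gripper value outside its range is refused whole. "hand" is the opening in per cent of the stroke, from 0 (shut) to 100 (fully open), set as the call begins (left out, the last holds). The fingers move at their own pace and stop on an object; "squeeze" is the grip in N (left out, the last holds). Time passes only in rows, so rows that do not move let the fingers close. It gives the time, the measured TCP pose, the force and the opening at its end, in the units of the state.
- arm.get_obs(): the state, without advancing time (a new reading comes with each control period).
- arm.read_camera(name): name is "scene" or "side" or "wrist"; returns the picture (480x640x3 uint8, blue, green, red); there is no depth.
- arm.get_calibration(name): a dict with "fx", "fy", "cx", "cy" (pixels), "R" (3x3) and "t" (3): a world point X has camera coordinates R X + t. Camera axes: x right, y down, z forward; pixel columns grow to the right and rows downward; lengths in m; the calibration is good to about 2 mm. The wrist camera is an equidistant fisheye: a pixel r from the principal point sees the ray r / f radians off the axis. A picture is of the moment at which its call begins: read the wrist's pose just before it. get_calibration takes no time and is no camera call; for the wrist camera it gives the pose at the moment of the call.
- arm.hand_in(): hands the job in, once; it reports no verdict.
The state is a dict: "time_s": time; "joint_pos": joint angles; "joint_velocities": joint speeds; "tau": joint torques, N m; "eef_pos": TCP position; "eef_rot": TCP orientation; "force": force on the tool from outside, world axes, zero at the start; "torque": the same for the moment, N m; "gripper_width": opening from 0.0 (shut) to 1.0 (fully open).
Only numpy, scipy, OpenCV 4.12 (cv2) and the standard library are available. Lean on these libraries where they do the work, as an engineer would, in place of code of your own. Each camera call takes 0.05 s, during which the arm holds its last target.

TASK

Draw the largest of the three glass lens blanks out of the slotted beech stand and hold it up to the inspection camera on the post: centred on the camera's line of sight, 150 mm in front of its lens, with a flat face square to the lens. Finish while still holding it there in the gripper, motionless for the picture. Do not touch the camera, and leave the other two blanks and the small glass and brass pieces on the bench where they are.

Things in the scene. Friction and masses are not known exactly. Their poses are not given: they have to be found in the camera images.
- blank_large_center (a point): centre of the largest lens blank: a flat clear-glass disc, 70 mm diameter, 12 mm thick, about 115 g, upright on its rim in a slot of the stand (which slot varies). Its y axis is the disc's axis, through the flat faces, level at the start; x and z lie in the disc's plane. Centre 51 mm, top 86 mm above the bench. The top 52 mm stands out of the stand: pinch it across the 12 mm near the top, from above
- blank_medium_center (a point): centre of the middle-sized blank, a disc 58 mm in diameter and 12 mm thick, upright in another slot; centre 44 mm, top 73 mm above the bench. Its y axis is the disc's axis
- blank_small_center (a point): centre of the smallest blank, a disc 46 mm in diameter and 12 mm thick, upright in another slot; centre 37 mm, top 60 mm above the bench. Its y axis is the disc's axis
- stand: beech stand fixed to the bench, 96 mm (x) by 185 mm (y), 34 mm high; origin at the centre of its underside. Three slots 15 mm wide, open at the top, run along its x axis at y = -55, 0 and +55 mm; their shallow V floors keep each blank at x = 0, its disc axis along the stand's y, free to be lifted straight up. 43 mm is free between neighbouring blanks
- camera: inspection camera, fixed. Origin on the bench straight under the working point, at a brass cone (tip 26 mm up) on a thin steel strip; z up. Its 20 mm post, 410 mm high, stands 320 mm along -y on a 120 mm wide foot. The head, a grey box with a black lens barrel and a bright ring round the lens, looks along +y and 20 degrees downward; how high it is clamped on the post varies
- working_point (a point): the working point: in the air, 150 mm in front of the lens on the line of sight, straight above the brass cone, 185 to 255 mm above the bench; the blank's centre belongs here. Its y axis is the line of sight away from the lens (20 degrees below level), x is level, z points up, leaning 20 degrees away from the camera. The blank is square when its disc axis lies along this y, either way round
- lens_front (a point): centre of the front of the camera's lens, the part of the camera nearest the working point, 150 mm from it; axes as the working point's
- ring: brass spherometer ring lying loose on the bench between the stand and the camera, 52 mm outside diameter, 40 mm inside, 14 mm high; origin at the centre of its underside; not to be disturbed
- prism: small three-sided glass prism with rounded edges, loose, standing on end, about 42 mm wide and 32 mm high; origin at the centre of its underside; not to be disturbed

How it is judged:
By the outcome, as a careful person would: the job done as asked, in the order asked, and still so for the second after the job is handed in, while the arm keeps its last pose, push and grip.
It also fails if it takes over 32 s, if anything falls off the work surface, if the arm or the gripper's body presses on something with over 40 N, if the wrist force passes 120 N, or if a joint passes its speed limit or range.

## Working session

There is one attempt and no reset: what is moved stays moved. The work goes in short steps, Python scripts to look and compute and a tool call to move; the robot and the scene stay as the last step left them, time stands still between calls to the robot, and variables do not carry over. Pictures are saved under pics/ and viewed, and the job is handed in when it is done.

Besides the shell and the picture viewer there is one more tool, called after "Request:" by a JSON object that holds its "api" and its "payload", one argument or row to a line. jog_arm: Moves the arm, as the interface text tells. Its arguments: {"type":"object","properties":{"plan":{"type":"array","items":{"type":"number"}},"hand":{"type":"number"},"squeeze":{"type":"number"}},"required":["plan"]}

```bash
mkdir -p pics; cat > h.py <<'E'
import numpy as np,cv2
from scipy.spatial.transform import Rotation as Ro
from rig import arm
def ray(c,u,v):
    R=np.array(c['R']);t=np.array(c['t'])
    d=R.T@np.array([(u-c['cx'])/c['fx'],(v-c['cy'])/c['fy'],1]);return -R.T@t,d/np.linalg.norm(d)
def onz(c,u,v,z):
    o,d=ray(c,u,v);return o+d*(z-o[2])/d[2]
def proj(c,X):
    p=np.array(c['R'])@np.array(X)+np.array(c['t']);return [c['fx']*p[0]/p[2]+c['cx'],c['fy']*p[1]/p[2]+c['cy']]
def tri(rs):
    A=0;b=0
    for o,d in rs:
        P=np.eye(3)-np.outer(d,d);A=A+P;b=b+P@o
    X=np.linalg.solve(A,b);return X,[np.linalg.norm((np.eye(3)-np.outer(d,d))@(X-o)) for o,d in rs]
E
python3 - <<'E'
from h import *
np.set_printoptions(precision=4,suppress=True)
for n in ['scene','side','wrist']:
    c=arm.get_calibration(n); cv2.imwrite(f'pics/{n}0.png',arm.read_camera(n));print(n,c)
o=arm.get_obs();print(o); print(Ro.from_rotvec(o['eef_rot']).as_matrix())
E
```

```text
scene {'fx': 471.30227880967317, 'fy': 471.30227880967317, 'cx': 319.1112407427862, 'cy': 241.90339378016034, 'R': array([[ 0.3497,  0.9368,  0.0097],
       [ 0.7208, -0.2624, -0.6416],
       [-0.5985,  0.2314, -0.767 ]]), 't': array([-0.2654, -0.301 ,  1.3097])}
side {'fx': 566.9713430133829, 'fy': 566.9713430133829, 'cx': 310.3087506984322, 'cy': 236.69131754797425, 'R': array([[-0.8822, -0.4707, -0.0131],
       [-0.2554,  0.5016, -0.8266],
       [ 0.3956, -0.7258, -0.5627]]), 't': array([0.5567, 0.2902, 0.8757])}
wrist {'fx': 371.64829954431775, 'fy': 371.64829954431775, 'cx': 323.5505342162154, 'cy': 233.39842789219762, 'R': array([[ 1.    ,  0.0003, -0.0017],
       [ 0.0008, -0.9569,  0.2903],
       [-0.0016, -0.2903, -0.9569]]), 't': array([-0.6742, -0.0382,  0.3786])}
{'time_s': 0.15, 'joint_pos': array([-0.0838,  0.5763,  0.0248,  1.4377, -0.015 ,  1.129 , -0.0565]), 'joint_velocities': array([ 0.0006, -0.004 ,  0.0014, -0.0026, -0.0003, -0.0001,  0.0001]), 'tau': array([  0.0035, -76.6263,   2.2534, -28.6182,   0.0158,   0.0099,
        -0.    ]), 'eef_pos': array([ 0.6747, -0.    ,  0.2307]), 'eef_rot': array([-1.5709,  0.001 ,  0.001 ]), 'force': array([ 0.0866, -0.3041, -0.4225]), 'torque': array([ 0.0485,  0.0244, -0.011 ]), 'gripper_width': 0.9973124647222888}
[[ 1.     -0.0013  0.    ]
 [-0.     -0.0001  1.    ]
 [-0.0013 -1.     -0.0001]]
```

View pics/scene0.png

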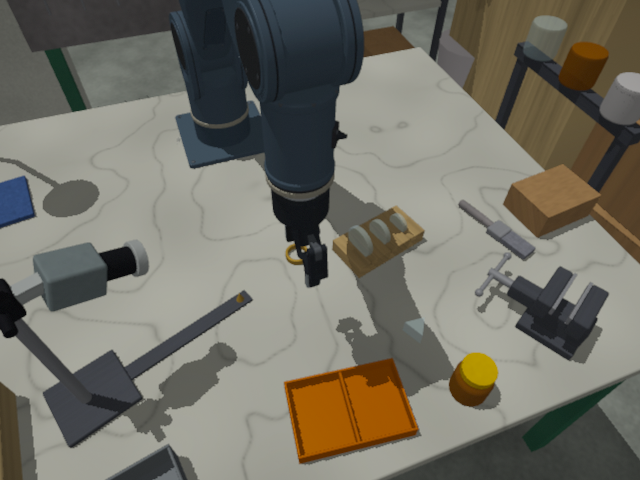

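View pics/side0.png

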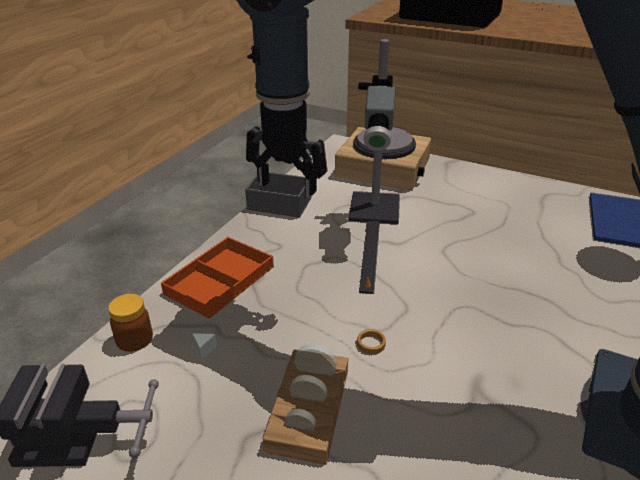

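View pics/wrist0.png

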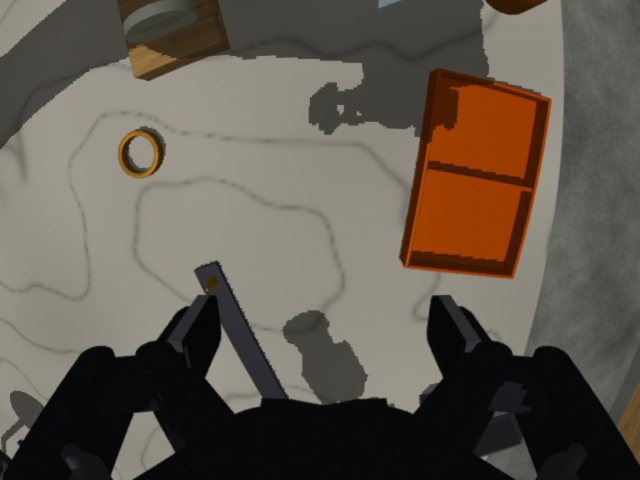

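The scene view shows the stand at about (378,240) with the largest blank in the slot nearest the camera, at (360,240). The cone is near (240,298) and the camera barrel front near (141,258). The side view has the stand at (308,405), the lens at (378,140) and the cone at (368,283). I'll zoom in for corners.

```bash
python3 - <<'E'
import cv2,numpy as np
s=cv2.imread('pics/scene0.png');d=cv2.imread('pics/side0.png')
def crop(i,x0,y0,x1,y1,k): return cv2.resize(i[y0:y1,x0:x1],None,fx=k,fy=k,interpolation=cv2.INTER_CUBIC)
cv2.imwrite('pics/c1.png',crop(s,320,190,440,290,6))
cv2.imwrite('pics/c2.png',crop(d,255,335,365,470,4))
a=crop(s,20,220,160,320,5);cv2.imwrite('pics/c3.png',a)
cv2.imwrite('pics/c4.png',crop(d,335,30,425,300,2.2))
E
```

```text
(no output)
```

View pics/c1.png

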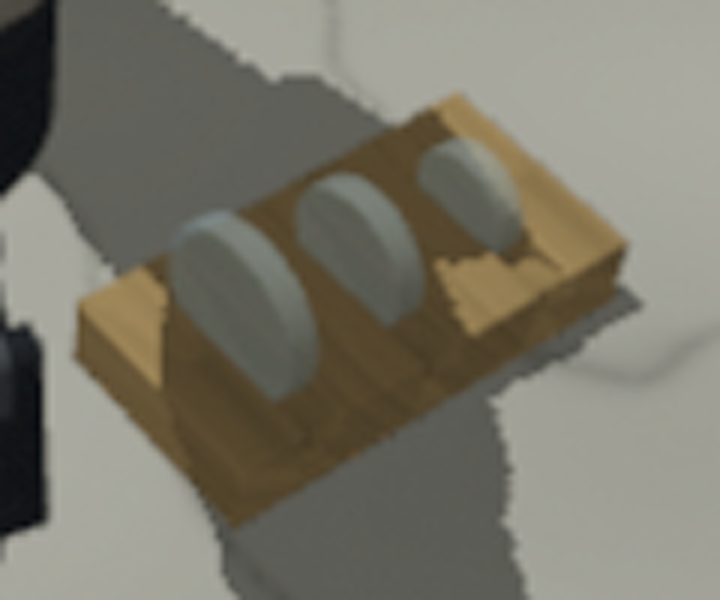

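View pics/c2.png

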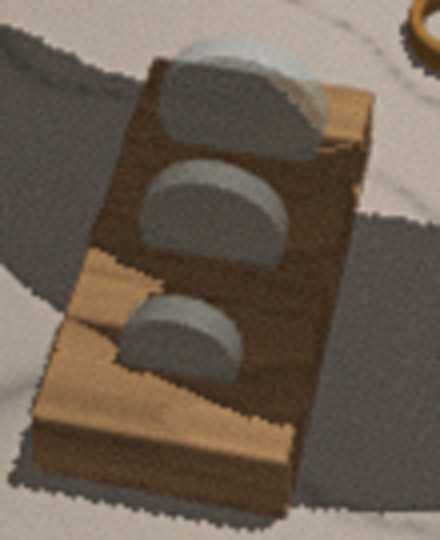

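View pics/c3.png

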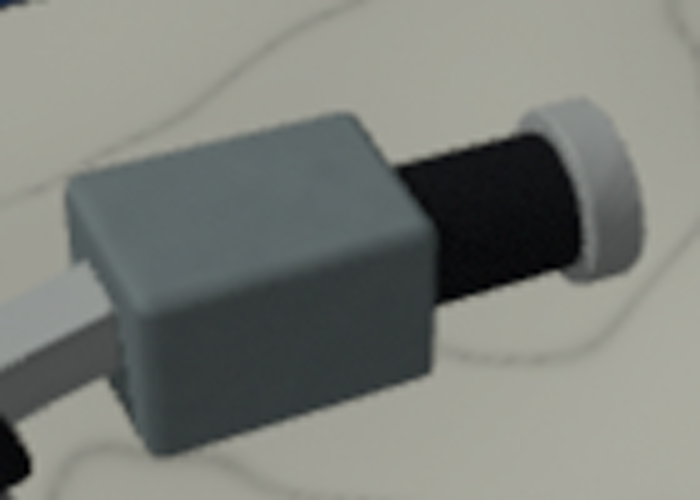

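View pics/c4.png

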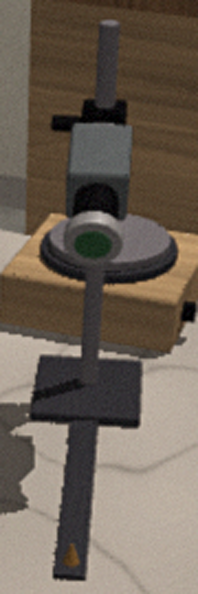

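```bash
python3 - <<'E'
from h import *
np.set_printoptions(precision=4,suppress=True)
S=arm.get_calibration('scene');D=arm.get_calibration('side')
f=lambda p,x,y,k:((p[0]+.5)/k-.5+x,(p[1]+.5)/k-.5+y)
s=lambda *p:f(p,320,190,6); d=lambda *p:f(p,255,335,4)
print('scene corners',*[onz(S,*s(*p),.034) for p in[(80,305),(458,95),(628,243)]])
print('side corners',*[onz(D,*d(*p),.034) for p in[(155,60),(375,93),(293,462),(35,415)]])
# top edge mids of blanks
cone=tri([ray(D,*f((71,543),335,30,2.2)),ray(S,241,294)]);print('cone',cone)
im=cv2.imread('pics/scene0.png');cv2.imwrite('pics/c5.png',cv2.resize(im[270:330,210:270],None,fx=9,fy=9,interpolation=2))
cv2.imwrite('pics/c6.png',cv2.resize(im[330:450,30:160],None,fx=5,fy=5,interpolation=2))
im=cv2.imread('pics/side0.png')
a=cv2.resize(im[110:220,340:410],None,fx=5,fy=5,interpolation=2);b=cv2.resize(im[200:300,340:410],None,fx=5,fy=5,interpolation=2)
cv2.imwrite('pics/c7.png',np.hstack([a[:500],b]))
E
```

```text
scene corners [0.4913 0.1314 0.034 ] [0.4427 0.3072 0.034 ] [0.5326 0.3322 0.034 ]
side corners [0.5791 0.158  0.034 ] [0.4875 0.132  0.034 ] [0.4385 0.3067 0.034 ] [0.5304 0.3326 0.034 ]
cone (array([ 0.5513, -0.0905,  0.0274]), [np.float64(0.002051338303711265), np.float64(0.0020513383037111727)])
```

View pics/c5.png

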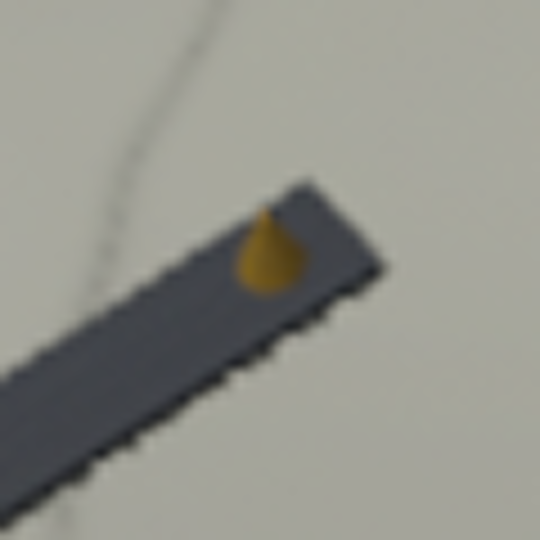

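View pics/c6.png

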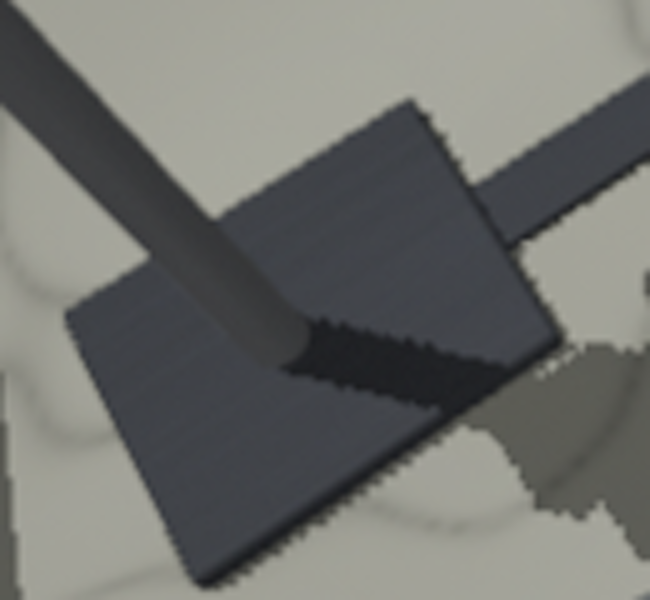

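View pics/c7.png

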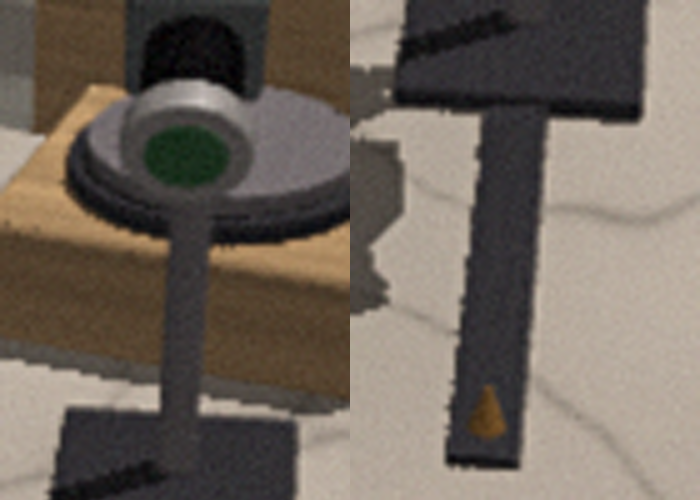

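```bash
cat > m.py <<'E'
from h import *
np.set_printoptions(precision=4,suppress=True)
S=arm.get_calibration('scene');D=arm.get_calibration('side')
f=lambda p,x,y,k:((p[0]+.5)/k-.5+x,(p[1]+.5)/k-.5+y)
cs=f((265,205),210,270,9);cd=f((138,386),340,200,5)
cone=tri([ray(D,*cd),ray(S,*cs)]);print('cone',cone,onz(S,*cs,.026),onz(D,*cd,.026))
C=(onz(S,*cs,.026)+onz(D,*cd,.026))/2
ps=f((287,348),30,330,5);pd=f((180,468),340,110,5)
post=tri([ray(D,*pd),ray(S,*ps)]);print('post',post)
fc=[onz(S,*f(p,30,330,5),.012) for p in[(410,100),(563,343),(203,587),(65,318)]]
fc=np.array(fc);print(fc,[np.linalg.norm(fc[i]-fc[i-1]) for i in range(4)],fc.mean(0))
# strip edges directions in scene
for a,b in [((310,178),(0,385)),((385,268),(0,530))]:
    v=onz(S,*f(a,210,270,9),.003)-onz(S,*f(b,210,270,9),.003);print('edge ang',np.degrees(np.arctan2(v[1],v[0])))
    
for a,b in [((449,460),(484,110)),((518,460),(545,115))]:
    a=(a[0]-350,a[1]);b=(b[0]-350,b[1]);v=onz(D,*f(a,340,200,5),.003)-onz(D,*f(b,340,200,5),.003);print('edge ang side',np.degrees(np.arctan2(v[1],v[0])))
v=C-post[0];print(np.hypot(v[0],v[1]),np.degrees(np.arctan2(v[1],v[0])))
v=C-fc.mean(0);print(np.hypot(v[0],v[1]),np.degrees(np.arctan2(v[1],v[0])))
ls=f((187,156),340,110,5)
o,d=ray(D,*ls)
import sys
for ang in (105,107,109,111,113,115,117,119,121):
    u=np.array([np.cos(np.radians(ang)),np.sin(np.radians(ang)),0]);L=C-u*.15*np.cos(np.radians(20))
    t=((L-o)[:2]@d[:2])/(d[:2]@d[:2]);P=o+d*t;print(ang,P,'lateral miss',P[:2]-L[:2],'WPh',P[2]-.15*np.sin(np.radians(20)),proj(S,P))
E
python3 m.py
```

```text
cone (array([ 0.549 , -0.0918,  0.0282]), [np.float64(0.0004781213934523801), np.float64(0.000478121393452421)]) [ 0.547  -0.0919  0.026 ] [ 0.5502 -0.0938  0.026 ]
post (array([ 0.6584, -0.3945,  0.0081]), [np.float64(0.00214146651393045), np.float64(0.0021414665139305794)])
[[ 0.5801 -0.344   0.012 ]
 [ 0.6934 -0.3024  0.012 ]
 [ 0.7355 -0.4214  0.012 ]
 [ 0.6247 -0.4632  0.012 ]] [np.float64(0.12725901599598166), np.float64(0.12072546958085316), np.float64(0.12617470863936447), np.float64(0.11841658667743402)] [ 0.6584 -0.3827  0.012 ]
edge ang 110.97532016591957
edge ang 110.76332423154857
edge ang side 110.34534226525179
edge ang side 110.0028797216198
0.32099512784645123 109.98627270773957
0.3099744427236408 110.74195935400354
105 [ 0.5966 -0.2246  0.2612] lateral miss [0.0115 0.0044] WPh 0.2099319390667338 [np.float64(141.03267461288866), np.float64(255.57036663848447)]
107 [ 0.5968 -0.225   0.261 ] lateral miss [0.0069 0.0027] WPh 0.20973000946493092 [np.float64(140.79995115242647), np.float64(255.80836711843762)]
109 [ 0.5969 -0.2252  0.2609] lateral miss [0.0023 0.0009] WPh
[... 278 characters left out ...]
[-0.0068 -0.0026] WPh 0.20959444783443437 [np.float64(140.64370326644783), np.float64(255.96815793531843)]
115 [ 0.5968 -0.225   0.261 ] lateral miss [-0.0114 -0.0044] WPh 0.2097061865355454 [np.float64(140.77249370146885), np.float64(255.8364471688684)]
117 [ 0.5966 -0.2246  0.2612] lateral miss [-0.016  -0.0062] WPh 0.20989624095779086 [np.float64(140.9915343492563), np.float64(255.6124397602507)]
119 [ 0.5964 -0.2241  0.2615] lateral miss [-0.0205 -0.0079] WPh 0.2101643795491327 [np.float64(141.30053228050681), np.float64(255.29643528095966)]
121 [ 0.5962 -0.2234  0.2618] lateral miss [-0.0251 -0.0097] WPh 0.21051027562400115 [np.float64(141.6990744011081), np.float64(254.88885619204322)]
```

Measured so far:

- **Stand:** centre about (0.510, 0.232), y axis at about 105.8°.
- **Largest blank:** about (0.525, 0.179).
- **Working point:** about (0.549, −0.093, 0.210), line of sight heading about 110°.

The jog interface never tilts the tool. A face pinch would therefore leave the disc axis level, not 20° down. Instead I plan to do this:

1. Grip the blank across its 70 mm diameter.
2. Half-lift it and use the slot's edge to pivot it 20° between the pads.
3. Carry it over to the working point.

First I'll move above it and look.

Request:
{"api": "jog_arm", "payload": {
  "plan": [-0.015, 0, 0.018, 0, -0.02, 0, 0.024, 0, -0.02, 0, 0.024, 0, -0.02, 0, 0.024, 0, -0.02, 0, 0.024, 0, -0.02, 0, 0.024, 0, -0.02, 0, 0.024, -0.07, -0.012, 0, 0.014, -0.1, -0.003, 0, 0.003, -0.1, 0, 0, 0, -0.007, 0, 0, 0, 0],
  "hand": 100,
  "squeeze": 40
}}

```text
time_s: 1.07
eef_pos: [0.5237, 0.1773, 0.2313]
eef_rot: [-1.56, -0.216, 0.216]
force: [0.1, 0.9, 0.1]
gripper_width: 0.997
```

```bash
python3 - <<'E'
from h import *
np.set_printoptions(precision=4,suppress=True)
o=arm.get_obs();print(o['time_s'],o['eef_pos'],o['force'],np.degrees(o['joint_pos']));print(Ro.from_rotvec(o['eef_rot']).as_matrix())
cv2.imwrite('pics/w1.png',arm.read_camera('wrist'))
E
```

```text
1.0667 [0.5237 0.1773 0.2313] [0.0661 0.8615 0.132 ] [-20.6892  22.5473  -4.1315 100.9831   1.9079  56.5344  -9.8183]
[[ 0.9625  0.0001 -0.2713]
 [ 0.2713 -0.0001  0.9625]
 [ 0.0001 -1.     -0.0001]]
```

View pics/w1.png

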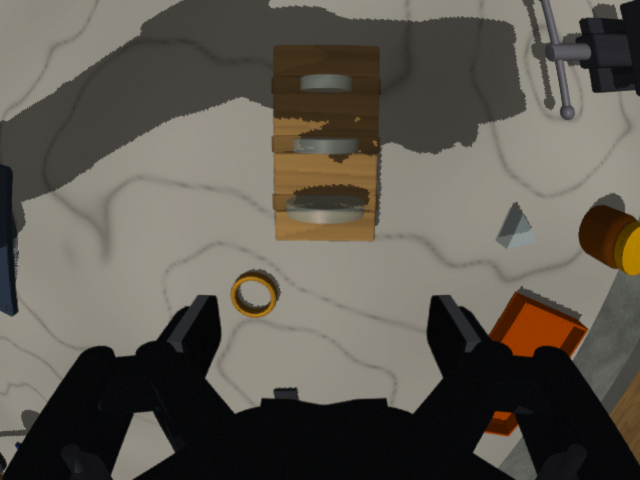

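The wrist view shows the stand's top face with corners near (274,45), (380,47), (375,240) and (276,240). The largest blank is at (325,210), between columns 286 and 364, and the view is nearly aligned with the jaws. Next I'll measure from it.

```bash
cat >> h.py <<'E'
def wray(c,u,v):
    x=(u-c['cx'])/c['fx'];y=(v-c['cy'])/c['fy'];r=np.hypot(x,y)+1e-12
    R=np.array(c['R']);d=R.T@np.array([np.sin(r)*x/r,np.sin(r)*y/r,np.cos(r)]);return -R.T@np.array(c['t']),d
def wz(c,u,v,z):
    o,d=wray(c,u,v);return o+d*(z-o[2])/d[2]
E
python3 - <<'E'
from h import *
np.set_printoptions(precision=4,suppress=True)
c=arm.get_calibration('wrist')
im=cv2.imread('pics/w1.png')
k=np.array([wz(c,u,v,.034) for u,v in[(274,46),(380,47),(375.5,240),(276,240)]]);print(k,k.mean(0))
for a,b in[(0,1),(1,2),(2,3),(3,0)]:
    v=k[a]-k[b];print(np.linalg.norm(v),np.degrees(np.arctan2(v[1],v[0])))
for z in(.051,.034): print(wz(c,286,207,z),wz(c,364,209,z))
cv2.imwrite('pics/w1c.png',cv2.resize(im[30:250,255:395],None,fx=2.7,fy=2.7,interpolation=2)) 
cv2.imwrite('pics/w1d.png',cv2.resize(im[180:250,260:390],None,fx=6,fy=6,interpolation=2)) 
E
```

```text
[[0.4415 0.306  0.034 ]
 [0.5335 0.331  0.034 ]
 [0.5819 0.1557 0.034 ]
 [0.4895 0.1298 0.034 ]] [0.5116 0.2306 0.034 ]
0.0953171749296825 -164.7574410130066
0.1819433455470935 105.42375009747883
0.09592522534203468 15.642189022998465
0.18261149787699457 -74.76696161721243
[0.4916 0.1682 0.051 ] [0.5591 0.1852 0.051 ]
[0.491 0.164 0.034] [0.562  0.1819 0.034 ]
```

View pics/w1d.png

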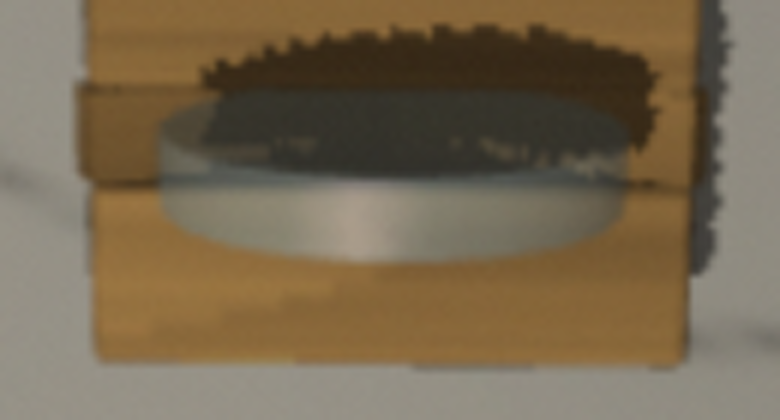

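Request:
{"api": "jog_arm", "payload": {
  "plan": [0.002, 0.015, 0, 0, 0, 0.025, 0, 0, 0, 0.03, 0, 0, 0, 0.03, 0, 0, 0, 0.025, 0, 0, 0, 0.015, 0, 0, 0, 0.005, 0, 0, 0, 0, 0, 0]
}}

```text
time_s: 1.78
eef_pos: [0.5254, 0.177, 0.085]
eef_rot: [-1.561, -0.213, 0.217]
force: [-0.9, -0.2, -0.7]
gripper_width: 0.998
```

```bash
python3 - <<'E'
from h import *
np.set_printoptions(precision=4,suppress=True)
a=arm.read_camera('wrist')[120:480,100:560];b=arm.read_camera('side')[280:480,220:420]
cv2.imwrite('pics/w2.png',np.hstack([a[:, :],cv2.resize(b,(360,360))])[:, :800])
E
```

```text
(no output)
```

View pics/w2.png

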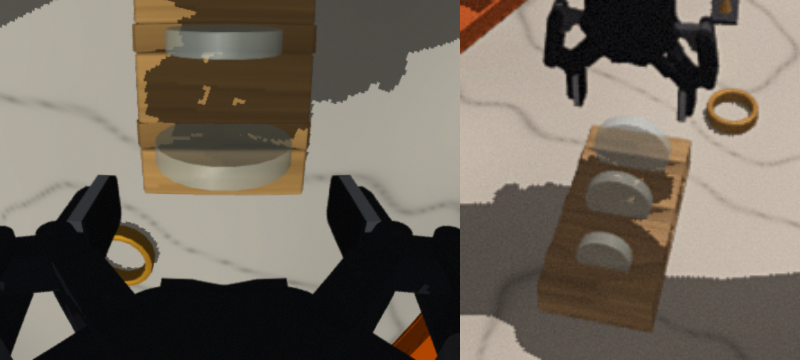

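```bash
python3 - <<'E'
from h import *
np.set_printoptions(precision=4,suppress=True)
o=arm.get_obs();T=Ro.from_rotvec(o['eef_rot']).as_matrix();p=o['eef_pos'];D=arm.get_calibration('side');c=arm.get_calibration('wrist')
print(p,T)
def wp(X):
    q=np.array(c['R'])@X+np.array(c['t']);th=np.arctan2(np.hypot(q[0],q[1]),q[2]);k=th/np.hypot(q[0],q[1]);return c['fx']*q[0]*k+c['cx'],c['fy']*q[1]*k+c['cy']
for sx in(-1,1):
    X=p+T@np.array([sx*.0425,-.013,0]);print('tip',X,'side',proj(D,X),'wrist crop',np.array(wp(X))-[100,120])
X=np.array([.5257,.1783,.086]);print('disc top',proj(D,X),np.array(wp(X))-[100,120])
for sx in(-1,1):
    X=np.array([.5257,.1783,.051])+T@np.array([sx*.035,0,0]);print('disc side',proj(D,X),np.array(wp(X))-[100,120])
E
```

```text
[0.5263 0.1778 0.0869] [[ 0.9624  0.0009 -0.2716]
 [ 0.2716  0.      0.9624]
 [ 0.0009 -1.     -0.0002]]
tip [0.4854 0.1663 0.0999] side [np.float64(341.4040675395524), np.float64(342.9983058025865)] wrist crop [119.0897 194.7656]
tip [0.5672 0.1893 0.1   ] side [np.float64(288.93192496115995), np.float64(335.3069899167884)] wrist crop [328.3641 194.8264]
disc top [np.float64(315.2234264345303), np.float64(345.77191739686543)] [222.5869 179.618 ]
disc side [np.float64(336.52421302705324), np.float64(364.42215855099874)] [155.6328 148.3191]
disc side [np.float64(294.56376763369644), np.float64(357.9670454241409)] [289.8544 148.3831]
```

The views agree with the projections: the disc top is seen at (314,345) in the side view against a predicted (315,346), and it sits centred between the fingers. Next I'll descend and close on the rim.

Request:
{"api": "jog_arm", "payload": {
  "plan": [0, 0.015, 0, 0, 0, 0.018, 0, 0, 0, 0.013, 0, 0, 0, 0.007, 0, 0, 0, 0.002, 0, 0, 0, 0, 0, 0, 0, 0, 0, 0]
}}

```text
time_s: 2.47
eef_pos: [0.5262, 0.1783, 0.0323]
eef_rot: [-1.56, -0.218, 0.216]
force: [-0.1, 0.5, -0.3]
gripper_width: 1.003
```

Request:
{"api": "jog_arm", "payload": {
  "plan": [0, 0, 0, 0, 0, 0, 0, 0, 0, 0, 0, 0, 0, 0, 0, 0, 0, 0, 0, 0, 0, 0, 0, 0, 0, 0, 0, 0],
  "hand": 60,
  "squeeze": 40
}}

```text
time_s: 3.05
eef_pos: [0.5258, 0.1782, 0.0325]
eef_rot: [-1.56, -0.218, 0.216]
force: [-2.5, -1.0, 8.7]
gripper_width: 0.806
```

```bash
python3 - <<'E'
from h import *
o=arm.get_obs();print(o['time_s'],o['eef_pos'],o['force'],o['gripper_width'])
a=arm.read_camera('wrist')[120:480,100:560];b=arm.read_camera('side')[280:480,220:420]
cv2.imwrite('pics/w3.png',np.hstack([a[:, :],cv2.resize(b,(360,360))])[:, :800])
E
```

```text
3.05 [0.52584556 0.17820649 0.03248545] [-2.48447673 -1.03425496  8.7074912 ] 0.80605353494537
```

View pics/w3.png

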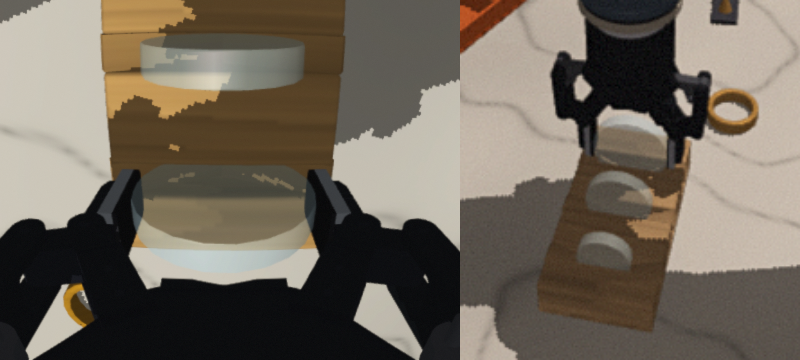

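The rim is gripped across the diameter at 68.5 mm opening. Now a 12 mm half-lift.

Request:
{"api": "jog_arm", "payload": {
  "plan": [0, -0.002, 0, 0, 0, -0.005, 0, 0, 0, -0.004, 0, 0, 0, -0.001, 0, 0, 0, 0, 0, 0, 0, 0, 0, 0]
}}

```text
time_s: 3.65
eef_pos: [0.5256, 0.1781, 0.0434]
eef_rot: [-1.56, -0.218, 0.217]
force: [0.2, -0.5, -1.0]
gripper_width: 0.795
```

```bash
python3 - <<'E'
from h import *
o=arm.get_obs();print(o['time_s'],o['eef_pos'],o['force'],o['torque'],o['gripper_width'])
a=arm.read_camera('wrist')[120:480,100:560];b=arm.read_camera('side')[280:480,220:420]
cv2.imwrite('pics/w4.png',np.hstack([a[:, :],cv2.resize(b,(360,360))])[:, :800])
b=arm.read_camera('scene')[190:290,320:440];cv2.imwrite('pics/s4.png',cv2.resize(b,None,fx=6,fy=6,interpolation=2))
E
```

```text
3.65 [0.52557853 0.17813154 0.04342176] [ 0.22292459 -0.45100878 -1.03396093] [ 0.0162418   0.01661251 -0.03133623] 0.7949590365180489
```

View pics/w4.png

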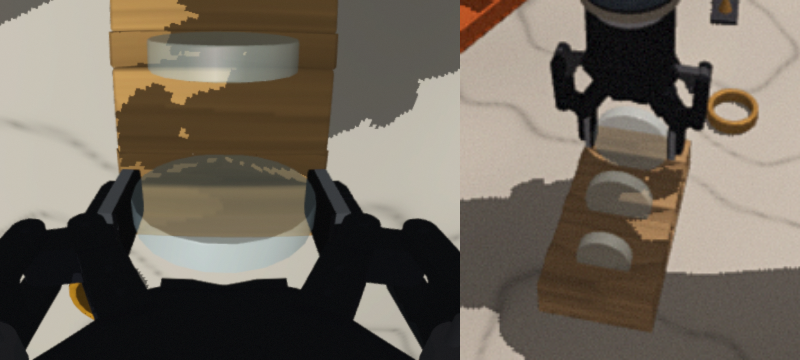

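View pics/s4.png

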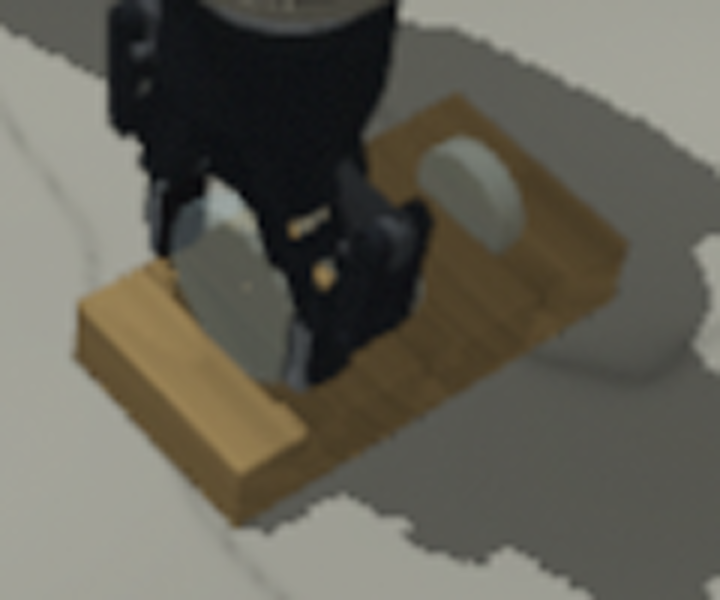

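```bash
cat > ov.py <<'E'
from h import *
def wp(c,X):
    q=np.array(c['R'])@X+np.array(c['t']);th=np.arctan2(np.hypot(q[0],q[1]),q[2]);k=th/np.hypot(q[0],q[1]);return c['fx']*q[0]*k+c['cx'],c['fy']*q[1]*k+c['cy']
def disc_ov(img,c,C,ax,pr,win,k,out):
    x0,y0,x1,y1=win
    im=cv2.resize(img[y0:y1,x0:x1],None,fx=k,fy=k,interpolation=2)
    ax=ax/np.linalg.norm(ax);e=np.cross(ax,[0,0,1]);e/=np.linalg.norm(e);g=np.cross(e,ax)
    for s,col in((-.006,(0,0,255)),(.006,(0,200,0))):
        for t in np.arange(0,2*np.pi,.1):
            u,v=pr(c,C+ax*s+.035*(e*np.cos(t)+g*np.sin(t)))
            cv2.circle(im,(int((u-x0+.5)*k),int((v-y0+.5)*k)),1,col,-1)
    cv2.imwrite(out,im)
E
python3 - <<'E'
from ov import *
o=arm.get_obs();T=Ro.from_rotvec(o['eef_rot']).as_matrix();C=np.array([o['eef_pos'][0],o['eef_pos'][1],.062]);print(o['eef_pos'])
disc_ov(arm.read_camera('side'),arm.get_calibration('side'),C,T[:,2],proj,(270,320,360,390),8,'pics/o1.png')
c=arm.get_calibration('wrist');disc_ov(arm.read_camera('wrist'),c,C,T[:,2],wp,(180,240,460,420),2.8,'pics/o2.png')
E
```

```text
[0.52536439 0.17807504 0.04309911]
```

View pics/o1.png

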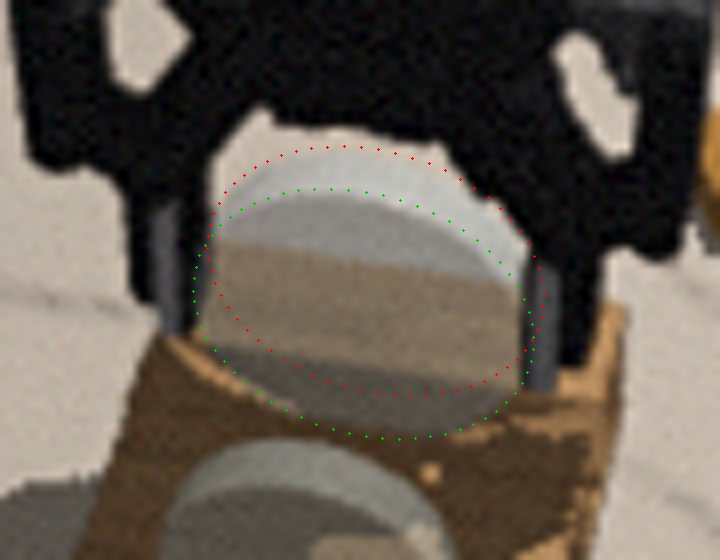

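View pics/o2.png

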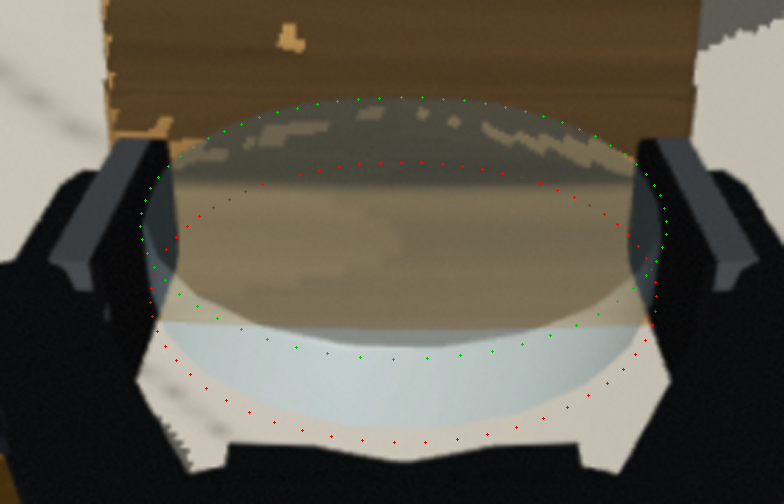

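The outline of a 35 mm disc centred at z≈61–62 mm matches both views to within about 1–2 mm, so the grip has not slipped. I'll raise it 1.5 mm more, then edge it sideways against the slot's far wall, watching the force for contact.

Request:
{"api": "jog_arm", "payload": {
  "plan": [0, -0.0015, 0, 0, 0, 0, 0, 0, 0, 0, 0, 0]
}}

```text
time_s: 4.15
eef_pos: [0.5256, 0.1781, 0.0449]
eef_rot: [-1.56, -0.217, 0.217]
force: [0.0, 0.1, -1.2]
gripper_width: 0.797
```

Request:
{"api": "jog_arm", "payload": {
  "plan": [0, 0, 0.001, 0, 0, 0, 0, 0, 0, 0, 0, 0]
}}

```text
time_s: 4.4
eef_pos: [0.5252, 0.1792, 0.0448]
eef_rot: [-1.56, -0.218, 0.218]
force: [0.6, -0.5, -0.6]
gripper_width: 0.798
```

Request:
{"api": "jog_arm", "payload": {
  "plan": [0, 0, 0.001, 0, 0, 0, 0, 0, 0, 0, 0, 0]
}}

```text
time_s: 4.65
eef_pos: [0.525, 0.1797, 0.0448]
eef_rot: [-1.56, -0.217, 0.217]
force: [1.2, -1.7, -0.3]
gripper_width: 0.804
```

Request:
{"api": "jog_arm", "payload": {
  "plan": [0, 0, 0.001, 0, 0, 0, 0, 0, 0, 0, 0, 0]
}}

```text
time_s: 4.9
eef_pos: [0.5248, 0.1803, 0.0448]
eef_rot: [-1.561, -0.217, 0.217]
force: [1.7, -4.2, 1.1]
gripper_width: 0.809
```

Request:
{"api": "jog_arm", "payload": {
  "plan": [0, 0, 0.001, 0, 0, 0, 0, 0, 0, 0, 0, 0]
}}

```text
time_s: 5.15
eef_pos: [0.5247, 0.1808, 0.0449]
eef_rot: [-1.561, -0.217, 0.217]
force: [1.2, -5.6, 1.7]
gripper_width: 0.8
```

Request:
{"api": "jog_arm", "payload": {
  "plan": [0, 0, 0.001, 0, 0, 0, 0.001, 0, 0, 0, 0, 0, 0, 0, 0, 0]
}}

```text
time_s: 5.48
eef_pos: [0.5243, 0.1823, 0.045]
eef_rot: [-1.562, -0.216, 0.216]
force: [2.0, -6.8, 2.6]
gripper_width: 0.798
```

Request:
{"api": "jog_arm", "payload": {
  "plan": [0, 0, 0.001, 0, 0, 0, 0.001, 0, 0, 0, 0, 0, 0, 0, 0, 0]
}}

```text
time_s: 5.82
eef_pos: [0.5237, 0.1843, 0.045]
eef_rot: [-1.561, -0.217, 0.216]
force: [1.7, -6.8, 3.6]
gripper_width: 0.801
```

```bash
python3 - <<'E'
from h import *
o=arm.get_obs();print(o['time_s'],o['eef_pos'],o['force'],o['torque'],o['gripper_width'])
c=arm.get_calibration('wrist');a=arm.read_camera('wrist')[240:420,180:460];b=arm.read_camera('side')[320:390,270:360]
cv2.imwrite('pics/w5.png',cv2.resize(a,None,fx=2.8,fy=2.8)); cv2.imwrite('pics/w5b.png',cv2.resize(b,None,fx=8,fy=8))
E
```

```text
5.8167 [0.52374833 0.18433408 0.04501271] [ 1.74805318 -6.76339322  3.64287744] [-1.76332449 -0.33679733 -0.05622992] 0.8009308279111551
```

View pics/w5.png

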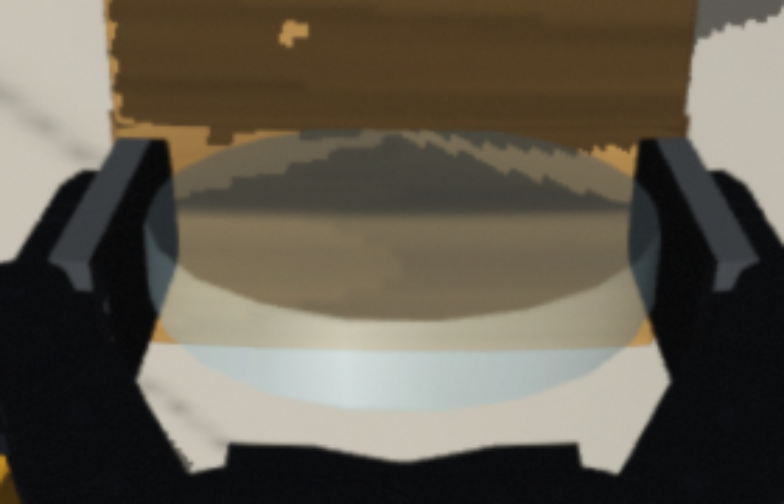

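View pics/w5b.png

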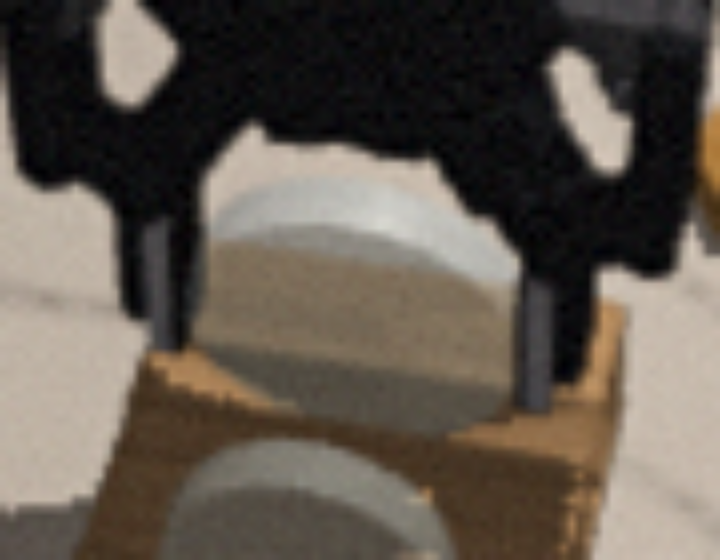

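Pivoting works: the force has levelled at about 7 N and the top is leaning away from the camera. I'll push 5 mm further and measure the tilt from the wrist view.

Request:
{"api": "jog_arm", "payload": {
  "plan": [0, 0, 0.001, 0, 0, 0, 0.001, 0, 0, 0, 0.001, 0, 0, 0, 0.001, 0, 0, 0, 0.001, 0, 0, 0, 0, 0, 0, 0, 0, 0]
}}

```text
time_s: 6.5
eef_pos: [0.5223, 0.1893, 0.0449]
eef_rot: [-1.561, -0.217, 0.217]
force: [2.5, -6.5, 1.8]
gripper_width: 0.798
```

```bash
python3 - <<'E'
from h import *
o=arm.get_obs();print(o['time_s'],o['eef_pos'],o['force'],o['torque'],o['gripper_width'])
c=arm.get_calibration('wrist');w=arm.read_camera('wrist');cv2.imwrite('pics/raw6.png',w)
import pickle;pickle.dump((c,o),open('c6.pkl','wb'))
cv2.imwrite('pics/w6.png',cv2.resize(w[240:420,180:460],None,fx=2.8,fy=2.8))
E
```

```text
6.5 [0.52234294 0.18930334 0.04487396] [ 2.54900383 -6.50405685  1.80487022] [-1.56354558 -0.49225375  0.00415797] 0.7983546026398682
```

View pics/w6.png

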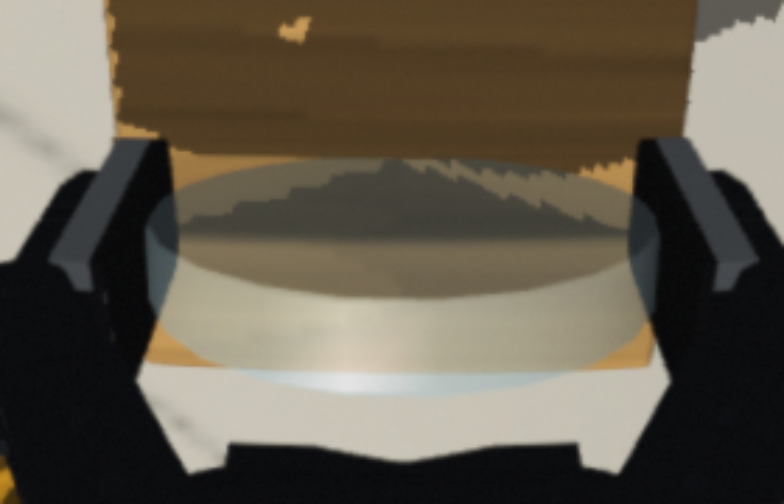

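```bash
cat > tilt.py <<'E'
from h import *
import pickle
from scipy.optimize import least_squares
def solve(c,o,pts):  # pts full px: +z face bottom, +z face top, -z face top
    T=Ro.from_rotvec(o['eef_rot']).as_matrix();p=o['eef_pos']
    rs=[]
    for u,v in pts:
        O,d=wray(c,u,v);rs.append((T.T@(O-p),T.T@d))
    # tool frame: x jaw,y down,z
    def pt(a,b,x): # centre (y=a,z=b); axis n=(cos z, sin y(down))
        n=np.array([0,np.sin(x),np.cos(x)]);g=np.array([0,-np.cos(x),np.sin(x)])
        c0=np.array([0,a,b]);return [c0+.006*n-.035*g,c0+.006*n+.035*g,c0-.006*n+.035*g]
    def res(q):
        out=[]
        for P,(O,d) in zip(pt(*q),rs):
            v=(P-O);out.append((np.arctan2(v[1],v[2])-np.arctan2(d[1],d[2]))*370)
        return out
    r=least_squares(res,[-.02,0,.1],x_scale=[.01,.01,.1]);return r.x[:2]*1000,np.degrees(r.x[2]),r.fun
E
python3 - <<'E'
from tilt import *
np.set_printoptions(precision=3,suppress=True)
c,o=pickle.load(open('c6.pkl','rb'))
f=lambda v:(180+403.5/2.8-.5,240+(v+.5)/2.8-.5)
for n,rows in (('w4',(98,345,428)),('w5',(130,320,409)),('w6',(157,297,394))): print(n,*solve(c,o,[f(v) for v in rows]))
print(*solve(c,o,[f(v) for v in (158,297,394)]),*solve(c,o,[f(v) for v in (157,298,394)]))
E
```

```text
w4 [-15.394  -1.268] 0.6808962813694245 [0. 0. 0.]
w5 [-11.892  -5.016] 7.223141650210215 [0. 0. 0.]
w6 [-13.15   -5.678] 13.636352799334901 [-0. -0. -0.]
[-13.074  -5.827] 13.769534497981114 [ 0. -0.  0.] [-12.336  -6.215] 13.430228137281063 [ 0. -0. -0.]
```

The wrist fit gives about 13.6° of tilt, but also suggests the disc shifted about 4 mm along the pads. I'll check that against the side and scene views.

```bash
cat > chk.py <<'E'
from ov import *
def go(y,z,th,tag,wins,ks=(8,6,2.8)):
    o=arm.get_obs();T=Ro.from_rotvec(o['eef_rot']).as_matrix();C=o['eef_pos']+T@np.array([0,y,z]);t=np.radians(th)
    ax=T@np.array([0,np.sin(t),np.cos(t)]);print(C)
    disc_ov(arm.read_camera('side'),arm.get_calibration('side'),C,ax,proj,wins[0],ks[0],f'pics/{tag}a.png')
    disc_ov(arm.read_camera('scene'),arm.get_calibration('scene'),C,ax,proj,wins[1],ks[1],f'pics/{tag}b.png')
    c=arm.get_calibration('wrist');disc_ov(arm.read_camera('wrist'),c,C,ax,wp,(180,240,460,420),ks[2],f'pics/{tag}c.png')
E
python3 -c "
from chk import *
go(-.013,-.0055,13.6,'k1',((270,320,360,390),(330,200,400,260)),(8,8,2.8))"
python3 -c "
import cv2,numpy as np
a=cv2.imread('pics/k1a.png');b=cv2.imread('pics/k1b.png')
h=500;f=lambda i:cv2.resize(i,(400,int(i.shape[0]*400/i.shape[1])))
a=f(a);b=f(b);h=min(len(a),len(b));cv2.imwrite('pics/k1.png',np.hstack([a[:h],b[:h]]))"
```

```text
[0.52382145 0.18401872 0.05787225]
```

View pics/k1.png

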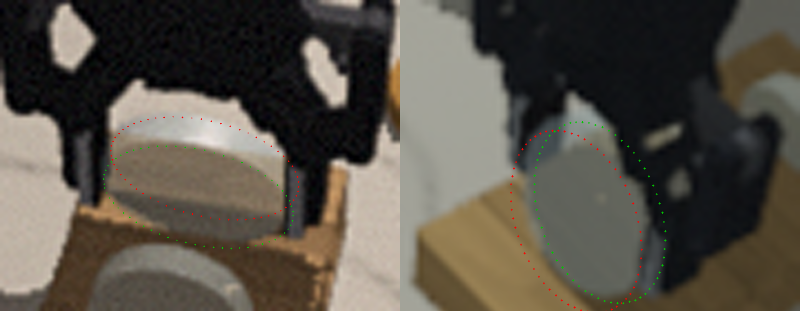

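View pics/k1c.png

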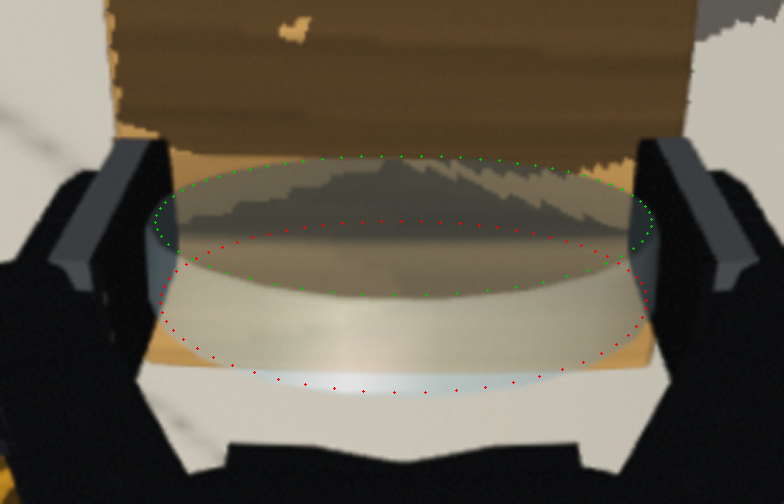

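```bash
cat > tilt2.py <<'E'
from h import *
import pickle
from scipy.optimize import least_squares
def solve(c,o,pts): # full px: +z face bottom, top, -z face top, +z face left extreme, right extreme
    T=Ro.from_rotvec(o['eef_rot']).as_matrix();p=o['eef_pos']
    rs=[]
    for u,v in pts:
        O,d=wray(c,u,v);rs.append((T.T@(O-p),T.T@d))
    def res(q):
        x0,a,b,x=q
        n=np.array([0,np.sin(x),np.cos(x)]);g=np.array([0,-np.cos(x),np.sin(x)]);e=np.array([1,0,0]);c0=np.array([x0,a,b])
        P=[c0+.006*n-.035*g,c0+.006*n+.035*g,c0-.006*n+.035*g,c0+.006*n-.035*e,c0+.006*n+.035*e];out=[]
        for i,(Q,(O,d)) in enumerate(zip(P,rs)):
            v=Q-O;v/=np.linalg.norm(v);k=(v-d)*370
            if i<3: out+=[k[1],k[2]]
            else: out+=[k[0]]
        return out
    r=least_squares(res,[0,-.02,0,.1],x_scale=[.01,.01,.01,.1]);return r.x[:3]*1000,np.degrees(r.x[3]),np.abs(r.fun).max()
E
python3 - <<'E'
from tilt2 import *
np.set_printoptions(precision=3,suppress=True)
c,o=pickle.load(open('c6.pkl','rb'))
f=lambda v,u=403.5:(180+(u+.5)/2.8-.5,240+(v+.5)/2.8-.5)
for n,rows,l,r in (('w4',(98,345,428),141,667),('w5',(130,320,409),145,661),('w6',(157,297,394),147,660)): print(n,*solve(c,o,[f(v) for v in rows]+[f(225,l),f(225,r)]))
E
```

```text
w4 [  0.083 -20.914   2.164] 2.2644132042373113 1.0649762576953414
w5 [ -0.056 -19.566  -0.244] 8.913280775809227 1.3658708515297369
w6 [  0.015 -20.024  -1.39 ] 14.801802728219293 1.2102451116984403
```

The combined fit gives a tilt of about 13–14° and about 3 mm of slide along the pads, which agrees with the slot geometry. Pushing a little further.

Request:
{"api": "jog_arm", "payload": {
  "plan": [0, 0, 0.001, 0, 0, 0, 0.001, 0, 0, 0, 0.001, 0, 0, 0, 0.001, 0, 0, 0, 0.001, 0, 0, 0, 0, 0, 0, 0, 0, 0]
}}

```text
time_s: 7.28
eef_pos: [0.521, 0.1939, 0.0446]
eef_rot: [-1.562, -0.216, 0.217]
force: [2.7, -6.0, -1.2]
gripper_width: 0.802
```

```bash
cat > snap.py <<'E'
from h import *
import pickle,sys
n=sys.argv[1]
o=arm.get_obs();print(o['time_s'],o['eef_pos'],o['force'],o['torque'],o['gripper_width'])
c=arm.get_calibration('wrist');w=arm.read_camera('wrist');cv2.imwrite(f'pics/raw{n}.png',w)
pickle.dump((c,o),open(f'c{n}.pkl','wb'))
cv2.imwrite(f'pics/w{n}.png',cv2.resize(w[240:420,180:460],None,fx=2.8,fy=2.8))
E
python3 snap.py 7
```

```text
7.2833 [0.52095391 0.19387709 0.04462734] [ 2.69015173 -5.98819068 -1.22202579] [-1.67786411 -0.68705193  0.02948547] 0.8016407640543617
```

View pics/w7.png

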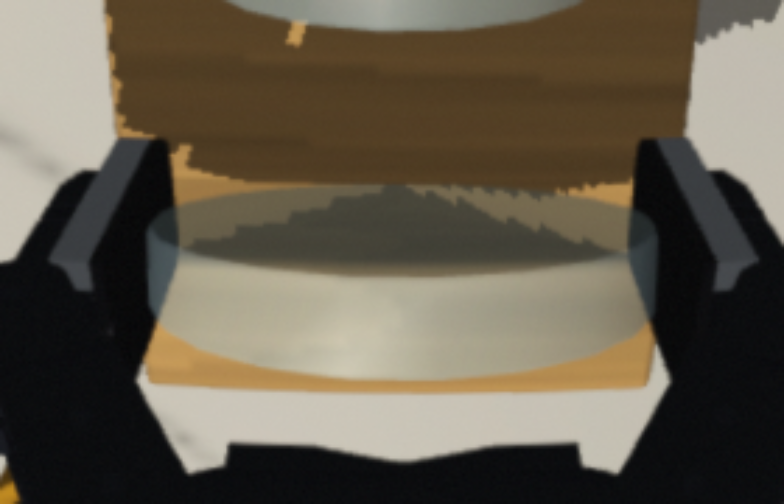

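```bash
python3 - <<'E'
from tilt2 import *
np.set_printoptions(precision=3,suppress=True)
c,o=pickle.load(open('c7.pkl','rb'))
f=lambda v,u=403.5:(180+(u+.5)/2.8-.5,240+(v+.5)/2.8-.5)
print(*solve(c,o,[f(v) for v in (183,276,380)]+[f(225,148),f(225,657)]))
E
```

```text
[ -0.102 -20.333  -2.703] 20.198387043584823 0.85616482758192
```

The raw wrist fit gives 20.2° and the slot kinematics about 19°. One more half-millimetre, then straight up: the face leans away from the edge as it rises.

Request:
{"api": "jog_arm", "payload": {
  "plan": [0, 0, 0.0006, 0, 0, 0, 0, 0, 0, -0.002, 0, 0, 0, -0.006, 0, 0, 0, -0.01, 0, 0, 0, -0.015, 0, 0, 0, -0.02, 0, 0, 0, -0.02, 0, 0, 0, -0.015, 0, 0, 0, -0.008, 0, 0, 0, 0, 0, 0]
}}

```text
time_s: 8.25
eef_pos: [0.5212, 0.1972, 0.143]
eef_rot: [-1.558, -0.221, 0.215]
force: [-0.5, 0.1, -1.2]
gripper_width: 0.802
```

```bash
python3 snap.py 8; python3 -c "
from h import *
cv2.imwrite('pics/s8.png',arm.read_camera('side')[200:480,180:500]);cv2.imwrite('pics/sc8.png',arm.read_camera('scene')[150:300,300:450])
a=cv2.imread('pics/s8.png');b=cv2.resize(cv2.imread('pics/sc8.png'),(400,400));a=cv2.resize(a,(400,350));a=np.vstack([a,np.zeros((50,400,3),np.uint8)]);cv2.imwrite('pics/v8.png',np.hstack([a,b]))"
```

```text
8.25 [0.5212218  0.1971733  0.14299983] [-0.47828655  0.06172454 -1.17524215] [ 0.04159542  0.04157945 -0.01618278] 0.802058242748743
```

View pics/w8.png

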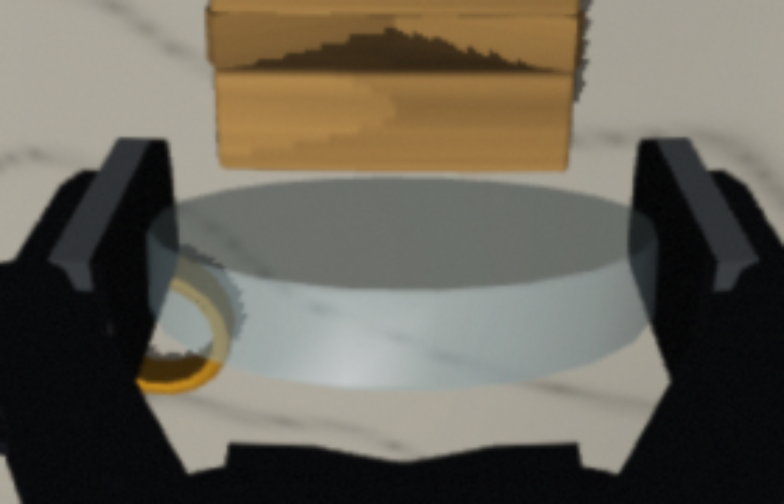

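View pics/v8.png

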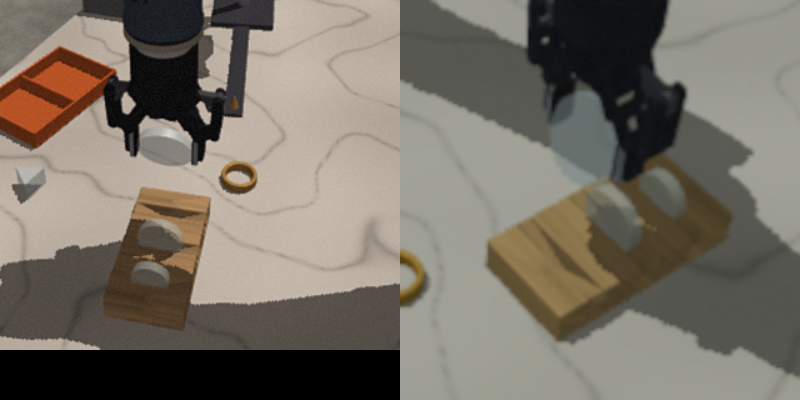

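```bash
python3 - <<'E'
from tilt2 import *
np.set_printoptions(precision=3,suppress=True)
c,o=pickle.load(open('c8.pkl','rb'))
f=lambda v,u=403.5:(180+(u+.5)/2.8-.5,240+(v+.5)/2.8-.5)
print(*solve(c,o,[f(v) for v in (177,291,388)]+[f(228,148),f(228,657)]))
E
```

```text
[ -0.118 -19.814  -3.131] 18.131143074233993 1.4956279828078556
```

```bash
cat > tilt3.py <<'E'
from h import *
import pickle
from scipy.optimize import least_squares
f=lambda v,u=403.5:(180+(u+.5)/2.8-.5,240+(v+.5)/2.8-.5)
def solve(c,o,rows,l,r,R=.035,H=.006,dv=0.,free=False):
    T=Ro.from_rotvec(o['eef_rot']).as_matrix();p=o['eef_pos']
    rs=[]
    for u,v in [f(x+dv*2.8) for x in rows]+[f(225,l),f(225,r)]:
        O,d=wray(c,u,v);rs.append((T.T@(O-p),T.T@d))
    def res(q):
        x0,a,b,x=q
        n=np.array([0,np.sin(x),np.cos(x)]);g=np.array([0,-np.cos(x),np.sin(x)]);e=np.array([1,0,0]);c0=np.array([x0,a,b])
        P=[c0+H*n-R*g,c0+H*n+R*g,c0-H*n+R*g,c0+H*n-.035*e,c0+H*n+.035*e];out=[]
        for i,(Q,(O,d)) in enumerate(zip(P,rs)):
            v=Q-O;v/=np.linalg.norm(v);k=(v-d)*370
            if i<3: out+=[k[1],k[2]]
            else: out+=[k[0]]
        return out
    r=least_squares(res,[0,-.02,0,.1],x_scale=[.01,.01,.01,.1]);return r.x[:3]*1000,np.degrees(r.x[3]),np.abs(r.fun).max()
E
python3 - <<'E'
from tilt3 import *
np.set_printoptions(precision=2,suppress=True)
c,o=pickle.load(open('c8.pkl','rb'))
for R,H,dv in((.035,.006,0),(.034,.006,0),(.0335,.0055,0),(.034,.0055,0),(.034,.006,2),(.034,.006,-2)):
    print(R,H,dv)
    for nm,rows,l,r in (('w4',(98,345,428),141,667),('w6',(157,297,394),147,660),('w7',(183,276,380),148,657),('w8',(177,291,388),148,657)): print('  ',nm,*solve(c,o,rows,l,r,R,H,dv))
E
```

```text
0.035 0.006 0
   w4 [  0.09 -20.93   2.16] 2.263267405053503 1.0649879431307308
   w6 [  0.03 -20.04  -1.4 ] 14.80065576918425 1.2102630618211918
   w7 [ -0.12 -20.36  -2.69] 20.195693008162316 0.8561914484944855
   w8 [ -0.12 -19.84  -3.11] 18.134970095325052 1.5005064082897768
0.034 0.006 0
   w4 [  0.09 -21.09   2.08] 1.3668210821147977 0.7866509965463786
   w6 [  0.03 -20.16  -1.43] 14.308039856950012 1.025073154506656
   w7 [ -0.12 -20.46  -2.71] 19.861735521704656 0.6948286284802085
   w8 [ -0.12 -19.96  -3.14] 17.73289602357546 1.334051132929841
0.0335 0.0055 0
   w4 [  0.09 -21.82   2.67] 0.8741018222828717 0.34974422823990436
   w6 [  0.02 -20.86  -0.8 ] 13.888450289625217 0.24121170373910483
   w7 [ -0.12 -21.13  -2.07] 19.45456883041325 0.6086825448506961
   w8 [ -0.12 -20.66  -2.48] 17.325614986660522 0.0596136673980141
0.034 0.0055 0
   w4 [  0.09 -21.75   2.71] 1.3485977884769476 0.21318024000009816
   w6 [  0.02 -20.81  -0.77] 14.150309842579382 0.15085350233579709
   w7 [ -0.12 -21.08  -2.05] 19.633858775698947 0.5303205189756721
   w8 [ -0.12 -20.61  -2.46] 17.54020384500045 0.1406826367302938
0.034 0.006 2
   w4 [  0.09 -21.48   1.43] 1.6751543745894055 0.7828958039634304
   w6 [  0.03 -20.56  -2.08] 14.616373169682895 1.0204902823478013
   w7 [ -0.12 -20.88  -3.36] 20.170068725028578 0.6918097843468018
   w8 [ -0.12 -20.37  -3.79] 18.04122933586522 1.3281499456580437
0.034 0.006 -2
   w4 [  0.09 -20.71   2.73] 1.0584877418315581 0.7903834110148888
   w6 [  0.03 -19.76  -0.78] 13.999706547618555 1.0296263437696962
   w7 [ -0.12 -20.06  -2.05] 19.553402157503477 0.6978274424218145
   w8 [ -0.12 -19.55  -2.48] 17.42456267833945 1.3399136975122017
```

Free of the slot, the disc relaxed to a tilt of about 17°, so it needs about 3° more. Re-entering the slot tilted would be tight. I'll press it the same way against the top edge of the stand's camera-side end face instead.

Request:
{"api": "jog_arm", "payload": {
  "plan": [0, 0, -0.014, 0, 0, 0, -0.022, 0, 0, 0.01, -0.015, 0, 0, 0.02, -0.007, 0, 0, 0.024, 0, 0, 0, 0.022, 0, 0, 0, 0.015, 0, 0, 0, 0.0065, 0, 0, 0, 0.002, 0, 0, 0, 0, 0, 0, 0, 0, 0, 0]
}}

```text
time_s: 9.32
eef_pos: [0.5366, 0.1404, 0.0417]
eef_rot: [-1.56, -0.218, 0.217]
force: [-0.3, 0.0, -0.1]
gripper_width: 0.801
```

```bash
python3 snap.py 9; python3 -c "
from h import *
a=cv2.resize(arm.read_camera('side')[300:420,240:400],(500,375));b=cv2.resize(arm.read_camera('scene')[200:290,310:400],(300,300));b=np.vstack([b,np.zeros((75,300,3),np.uint8)]);cv2.imwrite('pics/v9.png',np.hstack([a,b]))"
```

```text
9.3167 [0.53660306 0.1404047  0.04174806] [-0.30762462  0.02678548 -0.07020715] [ 0.01475617 -0.02801392 -0.00597337] 0.8008042970612859
```

View pics/w9.png

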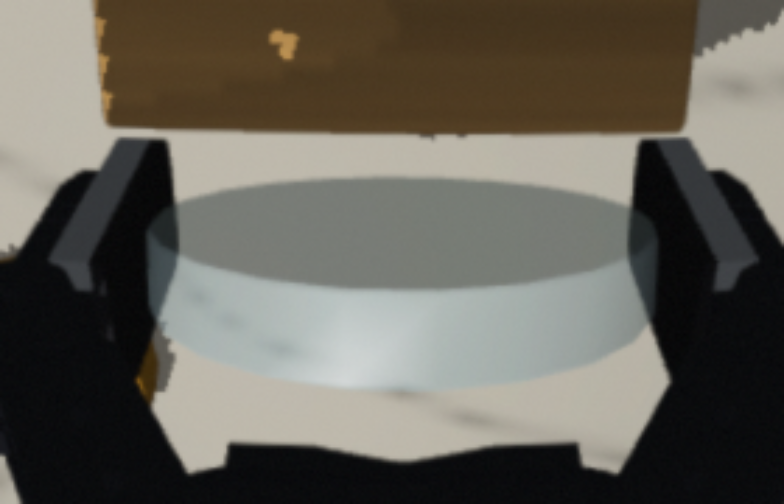

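View pics/v9.png

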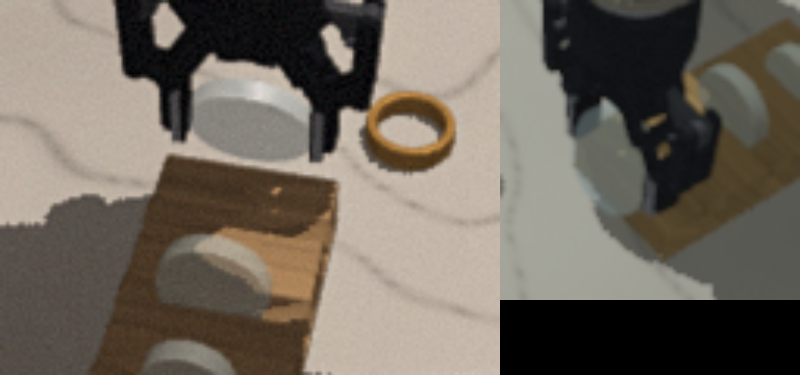

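Request:
{"api": "jog_arm", "payload": {
  "plan": [0, 0, 0.003, 0, 0, 0, 0.003, 0, 0, 0, 0.001, 0, 0, 0, 0, 0, 0, 0, 0, 0]
}}

```text
time_s: 9.88
eef_pos: [0.5343, 0.1472, 0.0414]
eef_rot: [-1.56, -0.218, 0.218]
force: [0.4, 0.9, -0.6]
gripper_width: 0.803
```

Request:
{"api": "jog_arm", "payload": {
  "plan": [0, 0, 0.001, 0, 0, 0, 0.001, 0, 0, 0, 0, 0, 0, 0, 0, 0]
}}

```text
time_s: 10.22
eef_pos: [0.5339, 0.1485, 0.0413]
eef_rot: [-1.56, -0.217, 0.217]
force: [1.1, -2.1, -1.2]
gripper_width: 0.8
```

Request:
{"api": "jog_arm", "payload": {
  "plan": [0, 0, 0.001, 0, 0, 0, 0.001, 0, 0, 0, 0, 0, 0, 0, 0, 0]
}}

```text
time_s: 10.55
eef_pos: [0.5336, 0.1494, 0.0412]
eef_rot: [-1.561, -0.217, 0.217]
force: [2.0, -5.3, -1.5]
gripper_width: 0.805
```

Request:
{"api": "jog_arm", "payload": {
  "plan": [0, 0, 0.001, 0, 0, 0, 0.001, 0, 0, 0, 0, 0, 0, 0, 0, 0]
}}

```text
time_s: 10.88
eef_pos: [0.5332, 0.1505, 0.0412]
eef_rot: [-1.562, -0.216, 0.216]
force: [3.2, -8.1, -1.6]
gripper_width: 0.8
```

Request:
{"api": "jog_arm", "payload": {
  "plan": [0, 0, 0.001, 0, 0, 0, 0.0005, 0, 0, 0, 0, 0, 0, 0, 0, 0]
}}

```text
time_s: 11.22
eef_pos: [0.5328, 0.1519, 0.0412]
eef_rot: [-1.562, -0.216, 0.216]
force: [3.4, -8.7, -1.3]
gripper_width: 0.802
```

```bash
python3 snap.py 10
```

```text
11.2167 [0.53281222 0.15186358 0.04121172] [ 3.35591202 -8.72484318 -1.28797734] [-1.87247737 -0.69485396 -0.01029518] 0.8017358772286578
```

View pics/w10.png

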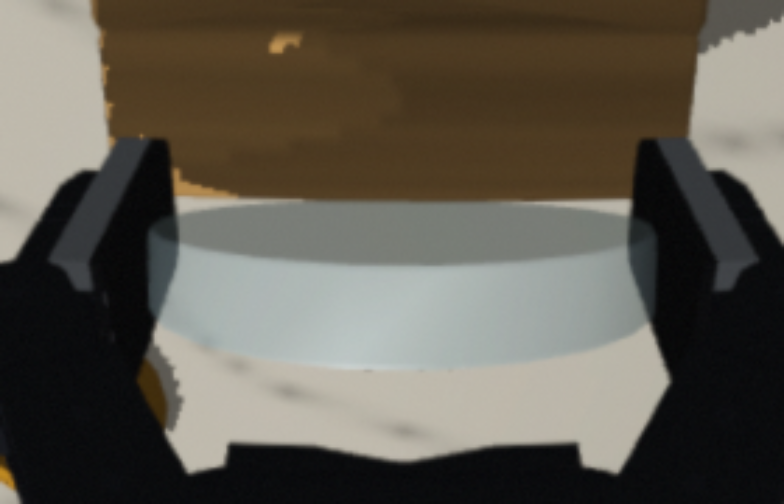

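```bash
python3 - <<'E'
from tilt3 import *
np.set_printoptions(precision=2,suppress=True)
c,o=pickle.load(open('c10.pkl','rb'))
for R,H in((.0335,.0055),(.034,.0055)):print(*solve(c,o,(199,265,370),148,657,R,H))
E
```

```text
[ -0.1  -21.68  -2.64] 22.811354386229873 0.41041352678558685
[ -0.1  -21.64  -2.63] 22.94284391050851 0.33754467550643263
```

Request:
{"api": "jog_arm", "payload": {
  "plan": [0, 0, 0.0008, 0, 0, 0, 0, 0, 0, 0, 0, 0, 0, 0, -0.002, 0, 0, 0, -0.004, 0, 0, 0, -0.006, 0, 0, 0, 0, 0, 0, 0, 0, 0, 0, 0, 0, 0]
}}

```text
time_s: 12.02
eef_pos: [0.5353, 0.1438, 0.0413]
eef_rot: [-1.559, -0.218, 0.218]
force: [0.5, -0.3, -1.5]
gripper_width: 0.799
```

```bash
python3 snap.py 11
```

```text
12.0167 [0.53530034 0.14376746 0.04128426] [ 0.46747788 -0.3292181  -1.46586218] [ 0.02888835  0.04201905 -0.02340448] 0.7991255219005392
```

View pics/w11.png

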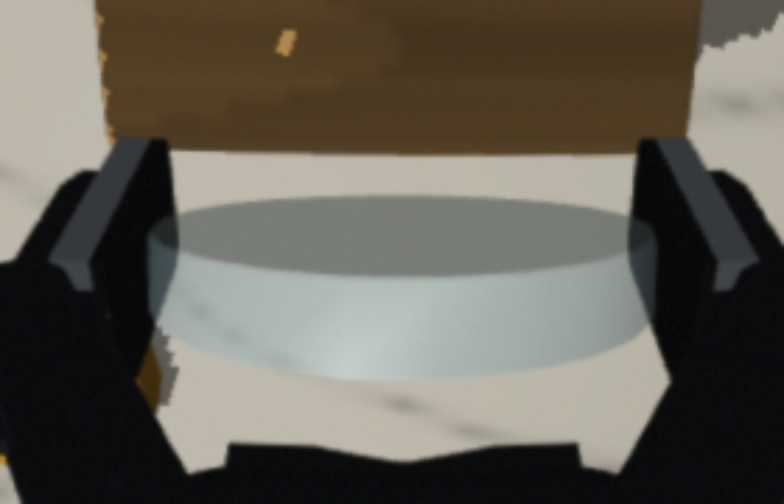

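```bash
python3 - <<'E'
from tilt3 import *
np.set_printoptions(precision=2,suppress=True)
c,o=pickle.load(open('c11.pkl','rb'))
for R,H in((.035,.006),(.0335,.0055),(.034,.0055)):print(*solve(c,o,(195,277,380),148,657,R,H))
E
```

```text
[ -0.12 -20.83  -3.64] 21.86500969146875 1.1374942272597788
[ -0.12 -21.61  -3.  ] 21.169664038117293 0.3209643638402504
[ -0.12 -21.57  -2.98] 21.328499206384716 0.24581270667661914
```

The tilt is now about 20–21° (the zero reading had a bias of about +0.9°). Next I'll lift, turn to the line-of-sight heading and carry it to the working point.

Request:
{"api": "jog_arm", "payload": {
  "plan": [0, -0.005, 0, 0, 0, -0.01, 0, 0, 0, -0.018, 0, 0, 0, -0.022, 0, -0.01, 0, -0.024, 0, -0.02, 0, -0.024, 0, -0.02, 0, -0.02, 0, -0.018, 0, -0.013, 0, -0.01, 0, -0.008, 0, 0, 0, -0.003, 0, 0, 0, 0, 0, 0]
}}

```text
time_s: 12.98
eef_pos: [0.5355, 0.1435, 0.189]
eef_rot: [-1.553, -0.279, 0.278]
force: [-0.7, 0.5, -1.6]
gripper_width: 0.803
```

Request:
{"api": "jog_arm", "payload": {
  "plan": [-0.002, 0, -0.006, 0, -0.005, 0, -0.016, 0, -0.007, 0, -0.024, 0, -0.009, 0, -0.028, 0, -0.009, 0, -0.028, 0, -0.009, 0, -0.028, 0, -0.009, 0, -0.028, 0, -0.007, 0, -0.024, 0, -0.005, 0, -0.016, 0, -0.003, 0, -0.008, 0, 0, 0, 0, 0]
}}

```text
time_s: 13.9
eef_pos: [0.5453, -0.0749, 0.1874]
eef_rot: [-1.554, -0.274, 0.277]
force: [-0.2, -0.5, -0.6]
gripper_width: 0.804
```

```bash
python3 snap.py 12; python3 - <<'E'
from h import *
o=arm.get_obs();T=Ro.from_rotvec(o['eef_rot']).as_matrix();print(T,o['eef_pos'])
s=arm.read_camera('side');c=arm.read_camera('scene');cv2.imwrite('pics/side12.png',s);cv2.imwrite('pics/scene12.png',c)
a=cv2.resize(s[100:300,300:450],(375,500),interpolation=2);b=cv2.resize(c[180:330,90:280],(425,336),interpolation=2);b=np.vstack([b,np.zeros((164,425,3),np.uint8)]);cv2.imwrite('pics/v12.png',np.hstack([a,b]))
E
```

```text
13.9 [ 0.54527338 -0.07485992  0.18735649] [-0.20258031 -0.53466974 -0.59813898] [-0.01125718  0.0354258  -0.00818761] 0.8040838633659457
[[ 9.38200435e-01 -1.56084650e-03 -3.46088873e-01]
 [ 3.46089642e-01  2.44859120e-04  9.38201417e-01]
 [-1.37964538e-03 -9.99998752e-01  7.69919739e-04]] [ 0.54546711 -0.07279025  0.18749249]
```

View pics/v12.png

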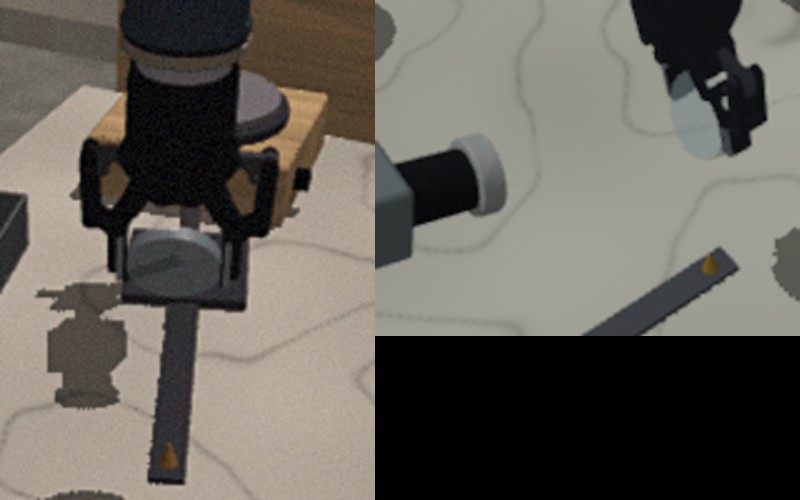

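View pics/raw12.png

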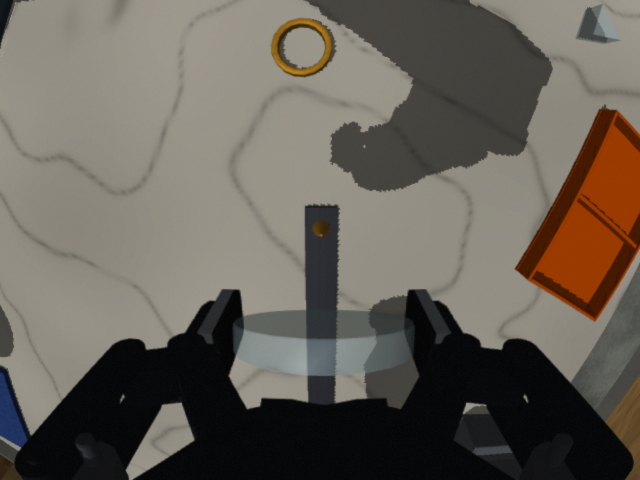

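The wrist view shows the strip running straight down the image (columns 306–338, cone at (321,227)) under the disc centre at column 323.5. The heading and lateral position therefore look right. The carry stopped short along z, so I'll refine with numbers.

```bash
python3 - <<'E'
from tilt3 import *
np.set_printoptions(precision=4,suppress=True)
c,o=pickle.load(open('c12.pkl','rb'));c=arm.get_calibration('wrist')
o=arm.get_obs();T=Ro.from_rotvec(o['eef_rot']).as_matrix();p=o['eef_pos']
w=cv2.imread('pics/raw12.png')
cv2.imwrite('pics/w12c.png',cv2.resize(w[195:255,290:350],None,fx=9,fy=9,interpolation=2))
X=wz(c,321.3,227,.026);print('cone(wrist)',X,'rel tool',T.T@(X-p))
a=[wz(c,u,v,.003) for u,v in((306,208),(338,208),(308,400),(335,400))]
m0=(a[0]+a[1])/2;m1=(a[2]+a[3])/2;v=m0-m1;print('strip ang',np.degrees(np.arctan2(v[1],v[0])),'tool z ang',np.degrees(np.arctan2(T[1,2],T[0,2])))
E
```

```text
cone(wrist) [ 0.5482 -0.0833  0.026 ] rel tool [-0.0021  0.1618 -0.0128]
strip ang 110.19441230006373 tool z ang 110.42710231630582
```

View pics/w12c.png

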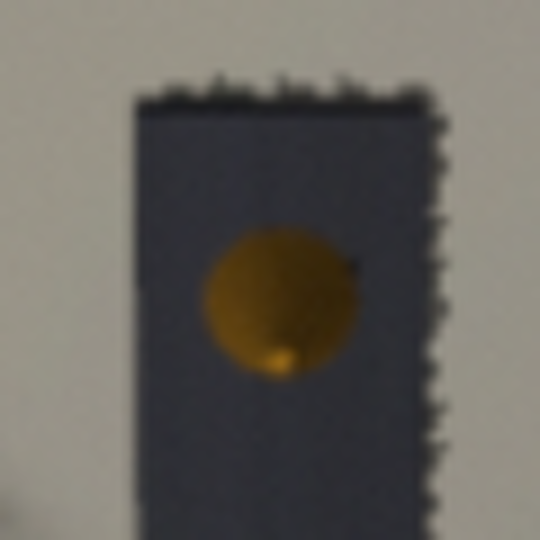

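View pics/w12.png

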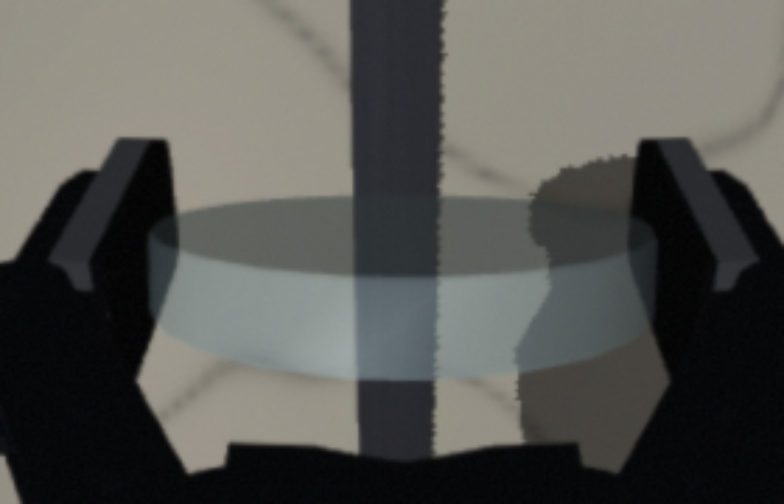

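```bash
python3 - <<'E'
from tilt3 import *
np.set_printoptions(precision=4,suppress=True)
o=arm.get_obs();T=Ro.from_rotvec(o['eef_rot']).as_matrix();p=o['eef_pos'];c=arm.get_calibration('wrist')
w=arm.read_camera('wrist');cv2.imwrite('pics/raw13.png',w);pickle.dump((c,o),open('c13.pkl','wb'))
print(o['time_s'],p)
hsv=cv2.cvtColor(w,cv2.COLOR_BGR2HSV)
m=cv2.inRange(hsv,(8,120,40),(25,255,255))[200:260,290:350];ys,xs=np.nonzero(m);print('cone blob',290+xs.min(),290+xs.max(),200+ys.min(),200+ys.max(),290+xs.mean())
# brightest spot = tip
sub=w[200:260,290:350].astype(float);v=np.where(m>0,sub[...,2],0);i=np.unravel_index(v.argmax(),v.shape);print('bright',290+i[1],200+i[0])
u_,v_=290+i[1],200+i[0]
for z in(.026,):
    X=wz(c,u_,v_,z);print('cone tip',X,'rel tool',T.T@(X-p))
X=wz(c,290+xs.mean(),200+ys.min()+ (xs.max()-xs.min())/2,.003);print('cone base',X)
E
```

```text
14.05 [ 0.5458 -0.0708  0.1879]
cone blob 310 326 224 240 318.03703703703707
bright 318 239
cone tip [ 0.5493 -0.0943  0.026 ] rel tool [-0.0049  0.1618 -0.0235]
cone base [ 0.5492 -0.095   0.003 ]
```

Request:
{"api": "jog_arm", "payload": {
  "plan": [0, 0, 0, 0, 0, 0, 0, 0, 0, 0, 0, 0, 0, 0, 0, 0]
}}

```text
time_s: 14.43
eef_pos: [0.5461, -0.0719, 0.1883]
eef_rot: [-1.553, -0.279, 0.279]
force: [-0.2, 0.4, -0.4]
gripper_width: 0.804
```

```bash
python3 - <<'E'
from h import *
np.set_printoptions(precision=4,suppress=True)
o=arm.get_obs();T=Ro.from_rotvec(o['eef_rot']).as_matrix();p=o['eef_pos'];print(o['time_s'],p,o['joint_velocities'],T[:,2])
# target
a=np.radians(110.2);u=np.array([np.cos(a),np.sin(a),0])
WP=np.array([.549,-.0934,.2096])
C=p+T@np.array([0,-.0212,-.0035]);print('disc est',C,'need tool shift',T.T@(WP-C))
E
```

```text
14.4333 [ 0.5461 -0.0719  0.1883] [ 0.004   0.0002  0.0012  0.0006 -0.0015  0.0003 -0.0011] [-0.3483  0.9374  0.    ]
disc est [ 0.5473 -0.0752  0.2095] need tool shift [-0.0047 -0.0001 -0.0177]
```

Request:
{"api": "jog_arm", "payload": {
  "plan": [-0.001, 0, -0.003, 0, -0.002, 0, -0.006, 0, -0.0015, 0, -0.006, 0, 0, 0, -0.0025, 0, 0, 0, 0, 0, 0, 0, 0, 0, 0, 0, 0, 0]
}}

```text
time_s: 15.02
eef_pos: [0.5479, -0.0902, 0.1882]
eef_rot: [-1.553, -0.278, 0.279]
force: [0.0, 0.1, -0.9]
gripper_width: 0.801
```

```bash
python3 - <<'E'
from chk import *
import pickle
np.set_printoptions(precision=4,suppress=True)
o=arm.get_obs();T=Ro.from_rotvec(o['eef_rot']).as_matrix();print(o['time_s'],o['eef_pos'],T[:,2])
s=arm.read_camera('side');c=arm.read_camera('scene');w=arm.read_camera('wrist');cv2.imwrite('pics/side14.png',s);cv2.imwrite('pics/scene14.png',c);cv2.imwrite('pics/wrist14.png',w)
C=o['eef_pos']+T@np.array([0,-.0212,-.0035]);t=np.radians(20);ax=T@np.array([0,np.sin(t),np.cos(t)])
print(C)
cv2.imwrite('pics/p1.png',cv2.resize(s[155:225,330:420],None,fx=8,fy=8,interpolation=2))
cv2.imwrite('pics/p2.png',cv2.resize(c[190:270,190:280],None,fx=7,fy=7,interpolation=2))
disc_ov(s,arm.get_calibration('side'),C,ax,proj,(330,155,420,225),8,'pics/q1.png')
disc_ov(c,arm.get_calibration('scene'),C,ax,proj,(190,190,280,270),7,'pics/q2.png')
E
```

```text
15.0167 [ 0.5479 -0.0902  0.1882] [-0.3475  0.9377  0.0003]
[ 0.5491 -0.0935  0.2094]
```

View pics/p1.png

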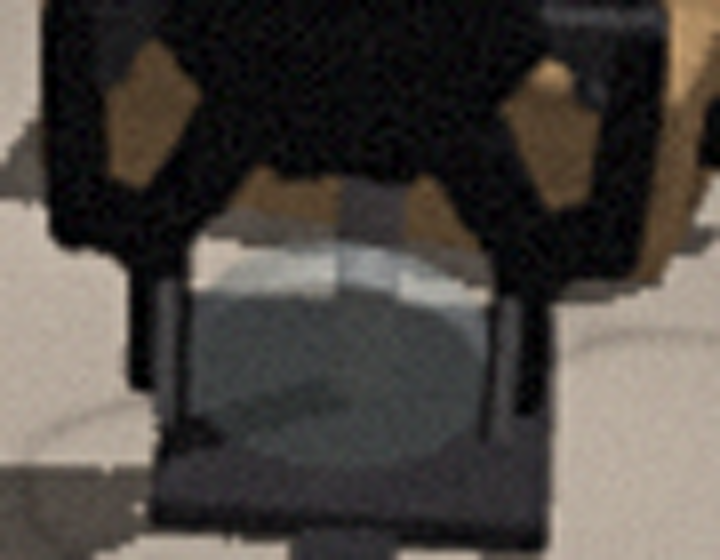

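View pics/q1.png

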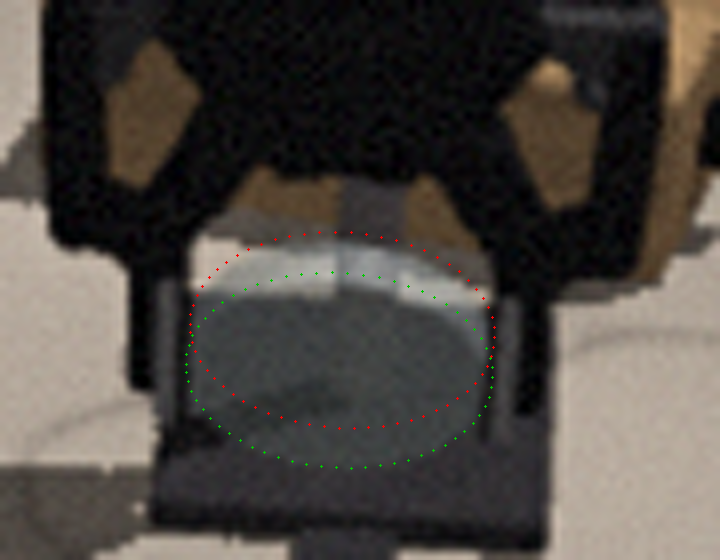

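View pics/p2.png

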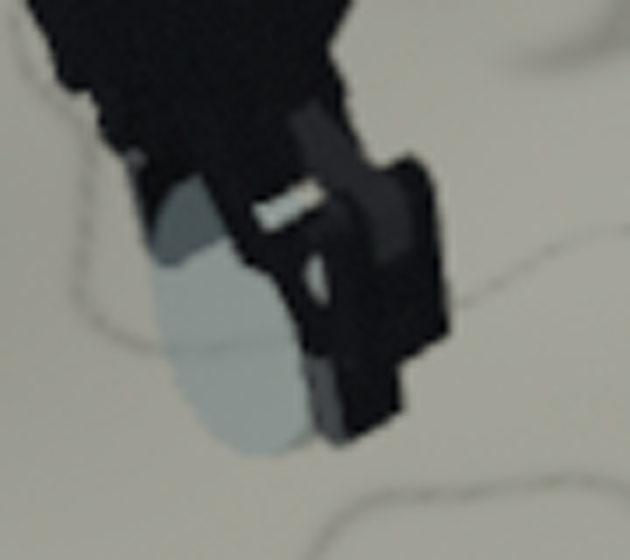

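View pics/q2.png

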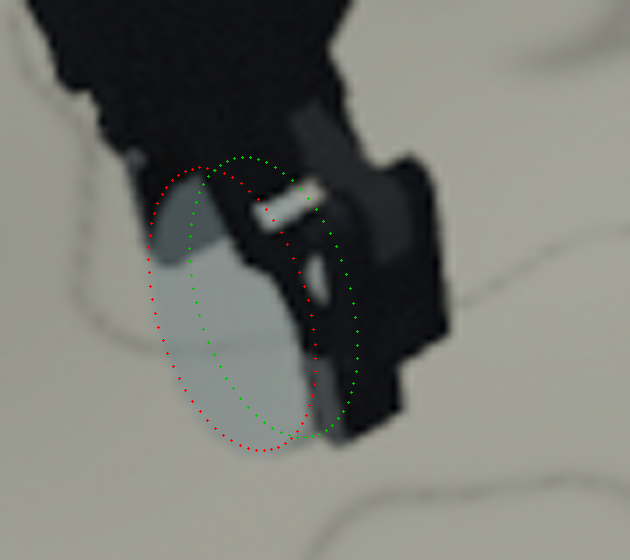

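The overlay fits well in both views, within about 1 px in scene and a slightly steeper tilt in side. I'll tighten the height by measuring the lens ring in the scene view too.

```bash
python3 - <<'E'
from h import *
im=cv2.imread('pics/scene14.png');cv2.imwrite('pics/r1.png',cv2.resize(im[230:285,105:165],None,fx=10,fy=10,interpolation=2))
im=cv2.imread('pics/side0.png');cv2.imwrite('pics/r2.png',cv2.resize(im[115:160,350:405],None,fx=10,fy=10,interpolation=2))
E
```

```text
(no output)
```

View pics/r1.png

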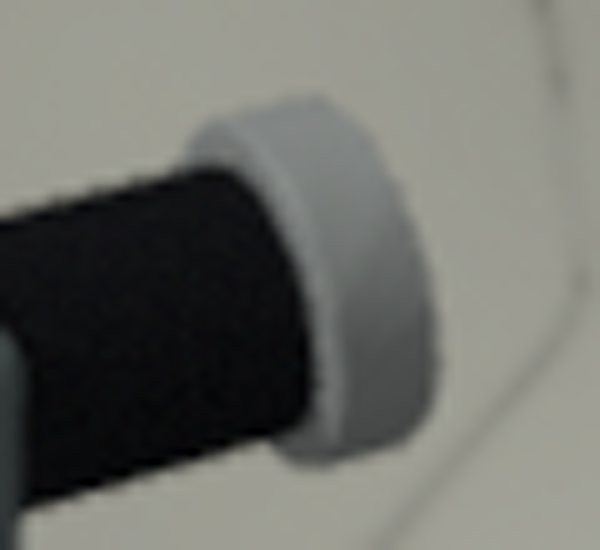

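View pics/r2.png

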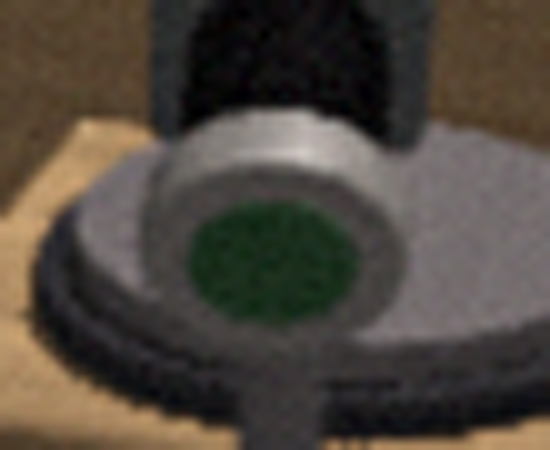

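In the scene view the lens-front centre measures (140.2, 256.4) against a predicted (140.6, 256.0). That confirms the working-point height of 0.2096 m. I'll let it settle, then check for creep and for disturbed pieces.

Request:
{"api": "jog_arm", "payload": {
  "plan": [0, 0, 0, 0, 0, 0, 0, 0, 0, 0, 0, 0, 0, 0, 0, 0, 0, 0, 0, 0, 0, 0, 0, 0]
}}

```text
time_s: 15.67
eef_pos: [0.5479, -0.0903, 0.1883]
eef_rot: [-1.553, -0.279, 0.279]
force: [0.0, -0.5, -2.2]
gripper_width: 0.804
```

```bash
python3 snap.py 15; python3 - <<'E'
from h import *
o=arm.get_obs();print(o['time_s'],o['eef_pos'],np.abs(o['joint_velocities']).max())
s=arm.read_camera('side');cv2.imwrite('pics/side15.png',s);s0=cv2.imread('pics/side0.png')
def ring(i):
    m=cv2.inRange(cv2.cvtColor(i,cv2.COLOR_BGR2HSV),(8,140,60),(28,255,255))[320:362,350:392];ys,xs=np.nonzero(m);return xs.mean()+350,ys.mean()+320,len(xs)
print(ring(s0),ring(s))
a=np.hstack([s0[280:480,150:350],s[280:480,150:350]]);cv2.imwrite('pics/cmp.png',cv2.resize(a,None,fx=2,fy=2))
E
```

```text
15.6667 [ 0.54791171 -0.09030581  0.18828997] [ 0.0089371  -0.54385055 -2.21555955] [ 0.00064954  0.05965217 -0.01118881] 0.8043598881118058
15.7167 [ 0.5479224  -0.09031148  0.18830299] 0.001270850288026955
(np.float64(370.5857142857143), np.float64(341.51142857142855), 350) (np.float64(370.75290697674416), np.float64(341.48837209302326), 344)
```

View pics/cmp.png

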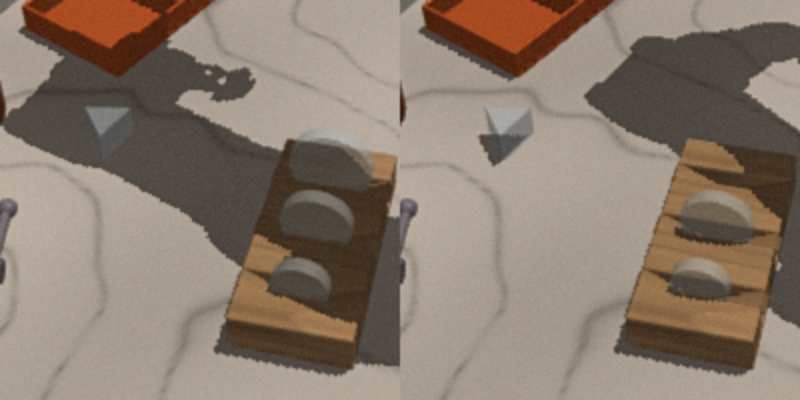

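View pics/w15.png

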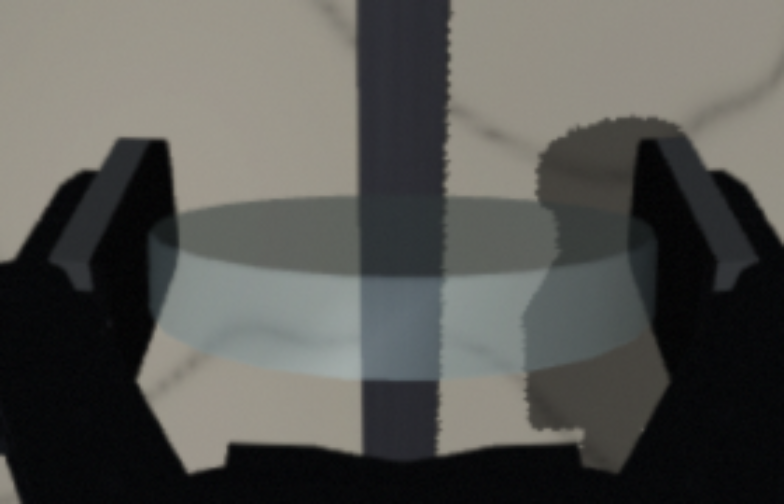

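The blank has not crept (rows 195/277/380 as before). The ring, prism and other two blanks are unmoved, and the arm is still. Handing in.

```bash
python3 -c "
from rig import arm
print(arm.hand_in())"
```

```text
the job is handed in; nothing more can be done
None
```

The largest blank is held motionless at the working point, facing the inspection camera, and the job is handed in. The clock read 15.7 s, and no verdict was given.

**How:** the jog moves cannot tilt the tool, so pinching across the 12 mm as suggested would have left the disc axis level. I gripped the blank across its 70 mm diameter at 40 N instead. I pivoted it between the pads against the slot edge, then against the top edge of the stand's end, pressing with about 9 N. I then turned it to the line-of-sight heading and carried it over.

**Last checks:**
- **Position:** blank centre at about (0.549, −0.093, 0.209) m against a working point of (0.549, −0.093, 0.210). The scene and side pictures support this to about 1–2 mm. Along the line of sight it is less certain, about ±2 mm, because the disc slid a few millimetres along the pads while pivoting.
- **Heading:** about 110.3°, against 110.2° for the steel strip.
- **Tilt:** this check disagreed. The wrist view gives 21.2°, or about 20.3° after removing its bias at zero tilt. The side view suggests about 21.7°. The blank may therefore be 0–2° steeper than the 20° wanted; I left it, because the views did not agree on the correction.
- **Stillness:** the blank did not creep in the grip, and joint speeds were about 0.001 rad/s.
- **Other pieces:** the ring, prism and other two blanks show no movement in the side view, and nothing touched the camera.

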